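# Load the culture shaker and knock its dock locks home

### The arm

A 6-joint arm with a two-finger parallel gripper is mounted at the origin on the work surface. World frame = base frame: x ahead of the robot, y to its left, z up, the work surface at z = 0. Lengths are in m, angles in degrees, forces in N, time in s.
With the tool pointing down it reaches from about 0.35 to 0.975 m from the base axis. Payload 17.4 kg.
Tool frame: the origin (TCP) lies midway between the tips of the shut fingers; the grasp point (between the pads) lies 19 mm behind it; z points along the fingers, y is the line along which they close (so a half turn about z gives the same grasp; the last joint's range is limited). The gripper opens to 85 mm and grips with 20 to 120 N. Pads are 22 mm wide; open, the fingers measure 114 mm over their backs; the gripper's body (76 mm by 85 mm) begins 54 mm behind the grasp point. The pads swing forward as they close: fully open they stand 13 mm farther back than shut.
Start: joints at [71.86, 6.646, 82.598, -0, 90.757, -2.166], TCP at [0.186, 0.649, 0.192] pointing down, gripper open.
Joint ranges: [-162.19, 162.19], [-47.58, 125.68], [4.15, 143.07], [-65.23, 245.23], [0.69, 171.88], [-170.13, 170.13]. Speed limits (degrees/s): [108.29, 108.29, 127.2, 180, 180, 180].

### API

Orientations are given as a 3x3 rotation matrix whose columns are the frame's x, y, z axes.
In Python, from plant import ctrl, eyes, finder gives the robot as it stands.
- The arm moves only by the tool servo_tool, never from a script. Its arguments are lists of equal length, an entry for each row: "delta_pos": the shift along the tool's x, y, z in cm, a list of three; "twist": the turn about the tool's z in rad. A call has 1 to 12 rows; each row is the pose to reach, as a shift and turn from the pose commanded when the call began, along the tool's axes at that moment; what a row does not reach only later rows make up. A row lasts 1/12 s, in which the tool goes at most 41.7 mm and 7.16 degrees, less where a joint would pass 70% of its speed; a pose out of reach is approached as far as the arm can. A call with a gripper value outside its range is refused whole. "gripper" is the finger opening in cm, from 0 to 8.54, set as the call begins (left out, the last holds). The fingers move at their own pace and stop on an object; "grip_force" is the grip in N (left out, the last holds). Time passes only in rows, so rows that repeat a pose let the fingers close. It gives the time, the measured TCP pose, the force, the opening and the grip force at its end, in the units of the state.
- ctrl.get_state(): the state, without advancing time (a new reading comes with each control period).
- eyes.read_camera(name): name is "side" or "top"; returns the picture (384x512x3 uint8, red, green, blue); there is no depth.
- eyes.camera_model(name): a dict with "vertical_fov" (degrees; the focal length in pixels is half the picture's height over the tangent of half this angle, whatever the lens; pixels are square), "cx", "cy" (the principal point, pixels), "rvec" (rotation vector, rad) and "tvec" (3), from world to camera coordinates, as OpenCV has them. Camera axes: x right, y down, z forward; pixel columns grow to the right and rows downward; lengths in m; the calibration is good to about 2 mm. A picture is of the moment at which its call begins. camera_model takes no time and is no camera call.
- ctrl.finish_job(): hands the job in; it is judged then, once.
Trained networks look in the newest picture that a camera, given by its name, has taken for a name from the list of things; names that differ only in an ending like _2 or _b are one class to them, and where a whole thing is asked for, a point or a joint stands for the part that bears it (a point fixed in the world has none). Each returns a list of dicts, best first, with "score" (0 to 1); they miss things now and then, are a little off and sometimes report something else, mostly with a low value. They report only what shows in the picture. A call takes as long as a camera call. They do not tell look-alikes from the thing itself.
- finder.boxes_of(target, camera): "point" ([x, y, z] in m, in world coordinates, good to about 4 mm: the middle of the surface that is visible of it).
The state is a dict: "time": time; "joint_pos": joint angles; "qvel": joint speeds; "effort": joint torques, N m; "ee_pos": TCP position; "eef_rot": TCP orientation; "wrist_force": force on the tool from outside, world axes, zero at the start; "moment": the same for the moment, N m; "grip_width": finger opening in m; "grasp_force": force on a finger pad.
Only numpy, scipy, OpenCV 4.12 (cv2) and the standard library are available. Lean on these libraries where they do the work, as an engineer would, in place of code of your own. Each camera call takes 0.05 s, during which the arm holds its last target. There are 200 camera calls.

### The job

Load the shaker: set each culture cassette flat in the dock of its own colour, handling the fragile cassettes gently (a light grip, never tipped or struck), and knock the lock pin of every loaded dock fully home with the mallet, never with the gripper; leave the pins of empty docks up. Then stand the mallet upright back on its black mat and, with everything locked and the mallet put away, press the green start button. Leave the other things on the bench alone.

Things in the scene. Friction and masses are not known exactly. Their poses are not given: they have to be found in the camera images.
- cassette_red: loose culture cassette with a red grip fin (may be absent): white body 70 (x) x 44 (y) x 12 mm, on its middle a fin 40 (x) x 12 (y) mm reaching from 12 to 36 mm above the underside. Origin: centre of underside, z up. Same either way round. 90 g. Fragile: cracks if the two fingers' forces on it add up to over 90 N (a 45 N grip). Starts on a 2 mm blue mat left of the shaker.
- cassette_yellow: loose culture cassette with a yellow grip fin (may be absent): white body 70 (x) x 44 (y) x 12 mm, on its middle a fin 40 (x) x 12 (y) mm reaching from 12 to 36 mm above the underside. Origin: centre of underside, z up. Same either way round. 90 g. Fragile: cracks if the two fingers' forces on it add up to over 90 N (a 45 N grip). Starts on a 2 mm blue mat left of the shaker.
- cassette_blue: loose culture cassette with a blue grip fin (may be absent): white body 70 (x) x 44 (y) x 12 mm, on its middle a fin 40 (x) x 12 (y) mm reaching from 12 to 36 mm above the underside. Origin: centre of underside, z up. Same either way round. 90 g. Fragile: cracks if the two fingers' forces on it add up to over 90 N (a 45 N grip). Starts on a 2 mm blue mat left of the shaker.
- cassette_green: loose culture cassette with a green grip fin (may be absent): white body 70 (x) x 44 (y) x 12 mm, on its middle a fin 40 (x) x 12 (y) mm reaching from 12 to 36 mm above the underside. Origin: centre of underside, z up. Same either way round. 90 g. Fragile: cracks if the two fingers' forces on it add up to over 90 N (a 45 N grip). Starts on a 2 mm blue mat left of the shaker.
- dock_red_seat (a point): centre of the pocket floor of the red dock on the shaker. Dock axes, z up. Pocket 75 (x) x 49 (y) mm, rims 5 mm above this floor at -x and both y sides; a red block (26 x 44 mm, top 39 mm above this floor, centre 50.5 mm along +x) closes the +x end and holds the lock pin.
- pin_red_top (a point): centre of the top of the sprung steel lock pin (head 20 mm across) in the middle of the red block: 54 mm above the pocket floor when up (start), 42 mm when fully home (3 mm above the block, above a seated cassette's fin). 12 N starts it, 15 N at the bottom; it stays where driven. It pushes a brass bolt equally far (12 mm) out over the cassette's edge; bolt out, no cassette goes in.
- dock_yellow_seat (a point): centre of the pocket floor of the yellow dock on the shaker. Dock axes, z up. Pocket 75 (x) x 49 (y) mm, rims 5 mm above this floor at -x and both y sides; a yellow block (26 x 44 mm, top 39 mm above this floor, centre 50.5 mm along +x) closes the +x end and holds the lock pin.
- pin_yellow_top (a point): centre of the top of the sprung steel lock pin (head 20 mm across) in the middle of the yellow block: 54 mm above the pocket floor when up (start), 42 mm when fully home (3 mm above the block, above a seated cassette's fin). 12 N starts it, 15 N at the bottom; it stays where driven. It pushes a brass bolt equally far (12 mm) out over the cassette's edge; bolt out, no cassette goes in.
- dock_blue_seat (a point): centre of the pocket floor of the blue dock on the shaker. Dock axes, z up. Pocket 75 (x) x 49 (y) mm, rims 5 mm above this floor at -x and both y sides; a blue block (26 x 44 mm, top 39 mm above this floor, centre 50.5 mm along +x) closes the +x end and holds the lock pin.
- pin_blue_top (a point): centre of the top of the sprung steel lock pin (head 20 mm across) in the middle of the blue block: 54 mm above the pocket floor when up (start), 42 mm when fully home (3 mm above the block, above a seated cassette's fin). 12 N starts it, 15 N at the bottom; it stays where driven. It pushes a brass bolt equally far (12 mm) out over the cassette's edge; bolt out, no cassette goes in.
- dock_green_seat (a point): centre of the pocket floor of the green dock on the shaker. Dock axes, z up. Pocket 75 (x) x 49 (y) mm, rims 5 mm above this floor at -x and both y sides; a green block (26 x 44 mm, top 39 mm above this floor, centre 50.5 mm along +x) closes the +x end and holds the lock pin.
- pin_green_top (a point): centre of the top of the sprung steel lock pin (head 20 mm across) in the middle of the green block: 54 mm above the pocket floor when up (start), 42 mm when fully home (3 mm above the block, above a seated cassette's fin). 12 N starts it, 15 N at the bottom; it stays where driven. It pushes a brass bolt equally far (12 mm) out over the cassette's edge; bolt out, no cassette goes in.
- mallet: loose soft-faced mallet standing on its face: orange and white head 52 mm across and 36 mm high, above it an upright wooden handle 24 mm across from 36 to 92 mm. Origin: centre of the striking face (underside), z along the handle. 350 g.
- mallet_mat: fixed black round rubber mat, 100 mm across and 2 mm thick, where the mallet stands at the start and in the end. Origin: centre of its underside, on the table.
- shaker: fixed low white orbital shaker, 300 (x) x 250 (y) mm, top 45 mm above its origin (centre of the underside). It carries the four docks (pocket floors 50 mm above the table) and the start button.
- start_top (a point): centre of the top of the green start button, 26 mm across, on the shaker's left (+y) strip; pressed straight down 6 mm, 5 N, springs back.
- start (a joint): travel of the start button, m: 0 out, 0.006 fully pressed; springs back.
- tip_box: blue tip box 120 x 80 x 60 mm, bystander to be left alone. Origin: centre of the underside.
- tape_roll: roll of tape 76 mm across, 24 mm high, bystander to be left alone. Origin: centre of the underside.
- beaker: glass beaker 60 mm across, 70 mm high, bystander to be left alone. Origin: centre of the underside.
- jar: amber jar 50 mm across, 60 mm high, bystander to be left alone. Origin: centre of the underside.
- timer: white timer 60 x 60 x 20 mm, bystander to be left alone. Origin: centre of the underside.
- media_bottle: media bottle 60 mm across, 120 mm high, bystander to be left alone. Origin: centre of the underside.
- slide_box: green slide box 100 x 85 x 35 mm, bystander to be left alone. Origin: centre of the underside.
Things that resemble listed ones, but are neither listed nor needed, are in the scene too. What is shaped like the cassette_red but purple or turquoise is not meant.

How it is judged:
By the outcome, as a careful person would: the job done as asked, in the order asked, and still so for the second after the job is handed in, with the robot touching nothing.
Of cassette_red, cassette_yellow, cassette_blue, cassette_green only 3 to 4 are there at a start; the rules pass over those that are not, and their reading is None.
At some moment in a run one of mallet, cassette_red, cassette_yellow, cassette_blue, cassette_green may be knocked a few centimetres aside while the robot is not near it.
It also fails if it takes over 210 s, if anything falls off the work surface, if the arm or the gripper's body presses on something with over 40 N, if the wrist force passes 120 N, or if a joint passes its speed limit or range.

## Working session

There is one attempt and no reset: what is moved stays moved. The work goes in short steps, Python scripts to look and compute and a tool call to move; the robot and the scene stay as the last step left them, time stands still between calls to the robot, and variables do not carry over. Pictures are saved under pics/ and viewed, at most 14 in all, crops included, and the job is handed in when it is done.

Besides the shell and the picture viewer there is one more tool, called after "Call:" by a JSON object that holds its "api" and its "payload". servo_tool: Moves the arm, as the interface text tells. Its arguments: {"type":"object","properties":{"delta_pos":{"type":"array"},"twist":{"type":"array"},"gripper":{"type":"number"},"grip_force":{"type":"number"}},"required":["delta_pos","twist"]}

```bash
mkdir -p pics; ls; cat > h.py <<'E'
import numpy as np,cv2
from plant import ctrl,eyes,finder
def snap(n,f):
    im=eyes.read_camera(n); cv2.imwrite('pics/'+f,im[:,:,::-1]); return im
def cam(n):
    m=eyes.camera_model(n); R=cv2.Rodrigues(np.array(m['rvec'],float))[0]; t=np.array(m['tvec'],float).ravel()
    f=192/np.tan(np.radians(m['vertical_fov'])/2); return R,t,f,m['cx'],m['cy']
def pix(n,p):
    R,t,f,cx,cy=cam(n); c=R@np.array(p)+t; return np.array([cx+f*c[0]/c[2],cy+f*c[1]/c[2]])
def ray(n,uv,z):
    R,t,f,cx,cy=cam(n); d=R.T@np.array([(uv[0]-cx)/f,(uv[1]-cy)/f,1]); o=-R.T@t
    return o+d*(z-o[2])/d[2]
E
python3 - <<'E'
from h import *
print(ctrl.get_state())
for n in('top','side'):
    print(n,eyes.camera_model(n)); snap(n,n+'0.png')
    for t in ['cassette_red','cassette_yellow','cassette_blue','cassette_green','pin_red_top','pin_yellow_top','pin_blue_top','pin_green_top','mallet','mallet_mat','start_top','shaker']:
        print(t,[(np.round(d['point'],3).tolist(),round(d['score'],2),pix(n,d['point']).round().tolist()) for d in finder.boxes_of(t,n)[:4]])
E
```

```text
pics
{'time': 0.0, 'joint_pos': array([ 7.18590578e+01,  6.67680446e+00,  8.26363252e+01,  5.70033181e-04,
        9.07552498e+01, -2.16582536e+00]), 'qvel': array([-0.04754897, -0.02308406, -0.00361823,  0.02596796,  0.02764947,
        0.0412169 ]), 'effort': array([-2.82692214e-03, -7.31980991e+01, -6.32502222e+01, -1.83493967e-04,
        6.23731292e-03, -7.92698131e-06]), 'ee_pos': array([0.18570732, 0.64871085, 0.19072438]), 'eef_rot': array([[-9.61381336e-01,  2.75219514e-01, -3.81039908e-04],
       [ 2.75219772e-01,  9.61380673e-01, -1.13102731e-03],
       [ 5.50436151e-05, -1.19221827e-03, -9.99999288e-01]]), 'wrist_force': array([ 0.19230884, -0.45799287,  0.74241876]), 'moment': array([-0.01186339, -0.01127852,  0.00632898]), 'grasp_force': 0.0, 'grip_width': 0.08516494717126172}
top {'vertical_fov': 48.943431567204385, 'cx': 250.35088808950718, 'cy': 197.8914843350751, 'rvec': array([ 2.17021276, -2.1511504 ,  0.12672171]), 'tvec': array([0.00845882, 0.57999759, 1.19668317])}
cassette_red [([0.387, 0.448, 0.014], 0.86, [101.0, 263.0]), ([0.654, 0.416, 0.016], 0.85, [115
[... 1196 characters left out ...]
[187.0, 200.0])]
cassette_green [([0.624, -0.106, 0.053], 0.51, [284.0, 212.0]), ([0.476, -0.398, 0.001], 0.33, [315.0, 296.0])]
pin_red_top [([0.746, 0.091, 0.051], 0.26, [273.0, 174.0])]
pin_yellow_top [([0.624, -0.107, 0.055], 0.66, [285.0, 212.0])]
pin_blue_top [([0.436, 0.206, 0.014], 0.38, [187.0, 200.0])]
pin_green_top []
mallet [([0.491, -0.396, 0.038], 0.75, [319.0, 285.0]), ([0.672, 0.164, 0.039], 0.62, [245.0, 175.0]), ([0.435, 0.205, 0.017], 0.49, [187.0, 200.0])]
mallet_mat [([0.479, -0.396, 0.001], 0.77, [315.0, 296.0])]
start_top [([0.459, -0.038, 0.066], 0.6, [233.0, 220.0]), ([0.75, 0.091, 0.051], 0.59, [273.0, 173.0])]
shaker [([0.474, -0.158, 0.046], 0.85, [261.0, 242.0])]
```

View pics/top0.png

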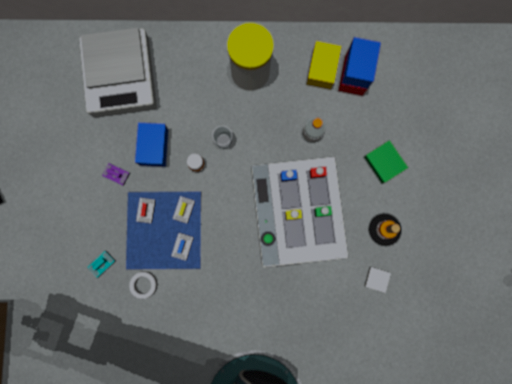

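View pics/side0.png

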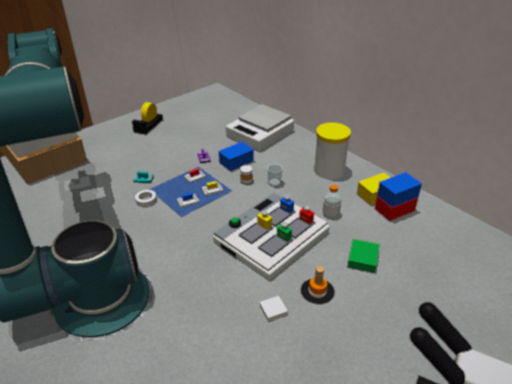

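Top view: red (145,209), yellow (183,209) and blue (182,246) cassettes lie on the mat, and green is absent. The look-alikes are purple (116,174) and turquoise (101,263). The dock blocks are blue (289,175), red (318,172), yellow (294,214) and green (323,211). The mallet is at (386,229) and the start button at (267,239). I'll check this in a close crop of the top view, with the side view below it.

```bash
python3 - <<'E'
import cv2,numpy as np
a=cv2.imread('pics/top0.png'); b=cv2.imread('pics/side0.png')
c=cv2.resize(a[150:275,120:260][:, :90],None,fx=4.4,fy=4.4,interpolation=cv2.INTER_CUBIC)
d=cv2.resize(a[150:275,248:353],None,fx=3.8,fy=4.4,interpolation=cv2.INTER_CUBIC)
cv2.imwrite('pics/crop0.png',np.hstack([c,d]))
cv2.imwrite('pics/crop1.png',cv2.resize(b[155:305,150:345],None,fx=4,fy=4,interpolation=cv2.INTER_CUBIC))
E
```

```text
(no output)
```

View pics/crop0.png

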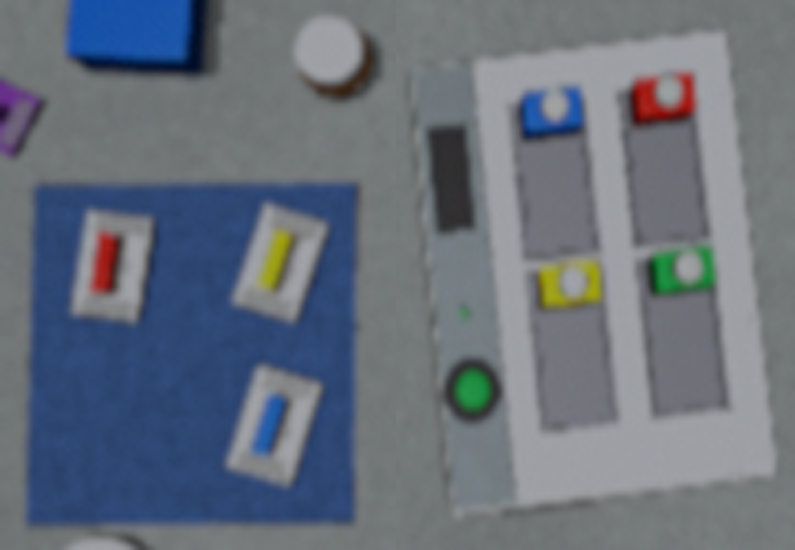

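View pics/crop1.png

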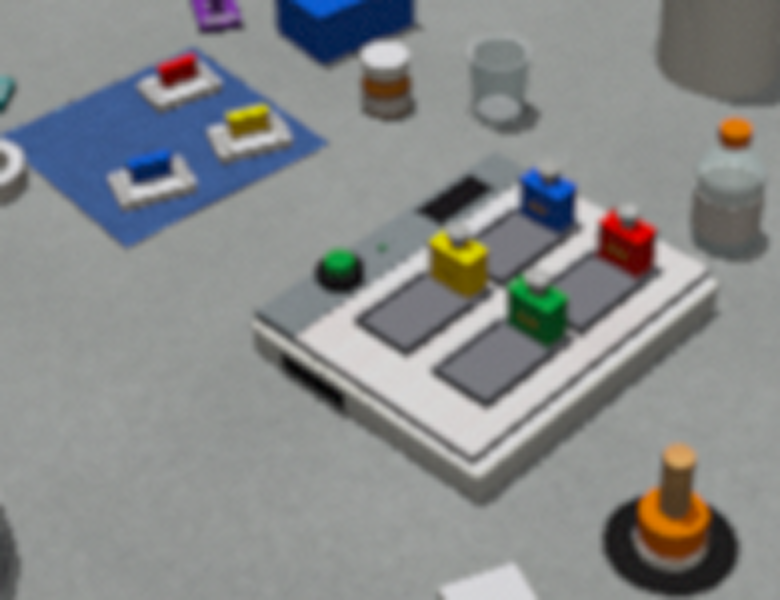

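The crops confirm the choice: red, yellow and blue cassettes, and the green dock stays empty. Next I'll fit silhouettes to get precise poses.

```bash
cat > fit.py <<'E'
from h import *
from scipy.optimize import minimize
S=8
def box(cx,cy,sx,sy,z0,z1): return np.array([[cx+a*sx/2,cy+b*sy/2,z] for a in(-1,1) for b in(-1,1) for z in(z0,z1)])
def cyl(cx,cy,r,z0,z1): return np.array([[cx+r*np.cos(a),cy+r*np.sin(a),z] for a in np.linspace(0,6.28,24) for z in(z0,z1)])
def draw(n,parts,p,roi):
    R,t,f,cx,cy=cam(n); u0,v0,u1,v1=roi; im=np.zeros(((v1-v0)*S,(u1-u0)*S),np.float32)
    c,s=np.cos(p[2]),np.sin(p[2])
    for q in parts:
        w=np.c_[p[0]+c*q[:,0]-s*q[:,1],p[1]+s*q[:,0]+c*q[:,1],q[:,2]]@R.T+t
        uv=np.c_[cx+f*w[:,0]/w[:,2]-u0+.5,cy+f*w[:,1]/w[:,2]-v0+.5]*S-.5
        cv2.fillConvexPoly(im,cv2.convexHull(np.round(uv*16).astype(np.int32)),1.,shift=4)
    return cv2.resize(im,(u1-u0,v1-v0),interpolation=cv2.INTER_AREA)
def fit(n,mask,parts,p0,ign=None,half=26,yaw=True):
    u,v=pix(n,[p0[0],p0[1],parts[0][:,2].mean()]).astype(int); roi=(u-half,v-half,u+half,v+half); m=mask[roi[1]:roi[3],roi[0]:roi[2]]
    def e(x):
        p=[p0[0]+x[0]/1e3,p0[1]+x[1]/1e3,p0[2]+(np.radians(x[2]) if yaw else 0)]
        d=(cv2.GaussianBlur(draw(n,parts,p,roi),(0,0),.6)-m)**2
        if ign is not None: d=d*(1-np.clip(3*draw(n,ign,p,roi),0,1))
        return d.sum()
    k=3 if yaw else 2
    sx=np.vstack([np.zeros(k),8*np.eye(k)]); r=minimize(e,np.zeros(k),method='Nelder-Mead',options=dict(initial_simplex=sx,maxiter=150,xatol=.05,fatol=.01))
    sx=r.x+np.vstack([np.zeros(k),4*np.eye(k)]); r=minimize(e,r.x,method='Nelder-Mead',options=dict(initial_simplex=sx,maxiter=150,xatol=.05,fatol=.01))
    x=list(r.x)+[0]*(3-k); return p0[0]+x[0]/1e3,p0[1]+x[1]/1e3,np.degrees(p0[2])+x[2],r.fun,m.sum()
def colour(im,c):
    r,g,b=[im[:,:,i].astype(float) for i in range(3)]
    s={'red':r-np.maximum(g,b),'blue':b-np.maximum(r,g),'yellow':np.minimum(r,g)-b,'green':g-np.maximum(r,b)}[c]
    return s
E
python3 - <<'E'
from fit import *
bd=dict(red=(.655,-.175),yellow=(.541,-.105),blue=(.655,-.09),green=(.541,-.19))
cs=dict(red=(.540,.322),yellow=(.543,.207),blue=(.437,.209))
for n in('top','side'):
    im=cv2.imread('pics/%s0.png'%n)[:,:,::-1]
    # matness: mat colour has b-r large and dark
    f=im.astype(float)
    for c,p in cs.items():
        sc=cv2.GaussianBlur(colour(im,c),(0,0),.01)
        u,v=pix(n,[p[0],p[1],.02]).astype(int)
        loc=sc[v-14:v+14,u-14:u+14]; mat=np.median(sc[v-26:v+26,u-26:u+26])
        # grey/white level by red channel for the body (mat red is low)
        r=f[:,:,0]; mr=np.percentile(r[v-22:v+22,u-22:u+22],20); hi=np.percentile(r[v-14:v+14,u-14:u+14],85)
        body=np.clip((r-mr)/(.85*(hi-mr)),0,1)
        br=np.clip((f.max(2)-np.percentile(f.max(2)[v-22:v+22,u-22:u+22],30)-15)/60,0,1)
        m=np.maximum(body,br if c=='blue' else body)
        parts=[box(0,0,.07,.044,.002,.014),box(0,0,.04,.012,.014,.038)]
        best=min((fit(n,m.astype(np.float32),parts,(p[0],p[1],np.radians(y)),half=20 if n=='top' else 22) for y in(-15,10,-40)),key=lambda b:b[3])
        print(n,'cas',c,np.round(best,4))
    for c,p in bd.items():
        sc=colour(im,c); u,v=pix(n,[p[0],p[1],.08]).astype(int); top=np.percentile(sc[v-10:v+10,u-10:u+10],93)
        m=np.clip(sc/(top*.8),0,1).astype(np.float32)
        b=fit(n,m,[box(0,0,.026,.044,.05,.089)],(p[0],p[1],np.radians(5)),ign=[cyl(0,0,.011,.086,.105)],half=16)
        print(n,'block',c,np.round(b,4))
    print(n,'white shaker corners', )
E
```

```text
top cas red [ 5.442000e-01  3.264000e-01 -6.908300e+00  4.735080e+01  4.508161e+02]
top cas yellow [ 5.470000e-01  2.132000e-01 -1.714940e+01  1.285469e+02  5.648347e+02]
top cas blue [ 4.384000e-01  2.139000e-01 -1.612670e+01  9.186830e+01  4.599191e+02]
top block red [  0.6528  -0.1786   9.1441  12.8758 115.2845]
top block yellow [  0.5305  -0.1076   7.6262   6.73   104.47  ]
top block blue [ 6.432000e-01 -9.470000e-02  7.672700e+00  8.013100e+00  1.783831e+02]
top block green [  0.5404  -0.1919   8.3783  10.4487 107.308 ]
top white shaker cornersTraceback (most recent call last):
  File "<stdin>", line 18, in <module>
  File "<stdin>", line 18, in <genexpr>
  File "fit.py", line 22, in fit
    sx=np.vstack([np.zeros(k),8*np.eye(k)]); r=minimize(e,np.zeros(k),method='Nelder-Mead',options=dict(initial_simplex=sx,maxiter=150,xatol=.05,fatol=.01))
                                               ~~~~~~~~^^^^^^^^^^^^^^^^^^^^^^^^^^^^^^^^^^^^^^^^^^^^^^^^^^^^^^^^^^^^^^^^^^^^^^^^^^^^^^^^^^^^^^^^^^^^^^^^^^^^^
    res = _minimize_neldermead(fun, x0, args, callback, bounds=bounds,
                               **options)
    fxr = func(xr)
    fx = function(np.copy(x), *(wrapper_args + args))
  File "fit.py", line 18, in e
    d=(cv2.GaussianBlur(draw(n,parts,p,roi),(0,0),.6)-m)**2
                        ~~~~^^^^^^^^^^^^^^^
  File "fit.py", line 7, in draw
    R,t,f,cx,cy=cam(n); u0,v0,u1,v1=roi; im=np.zeros(((v1-v0)*S,(u1-u0)*S),np.float32)
                ~~~^^^
  File "h.py", line 6, in cam
    m=eyes.camera_model(n); R=cv2.Rodrigues(np.array(m['rvec'],float))[0]; t=np.array(m['tvec'],float).ravel()
ValueError: time passes only in moves, steps and waits
```

```bash
sed -i 's/^def cam(n):/from functools import lru_cache\n@lru_cache\ndef cam(n):/' h.py
cat > cas.py <<'E'
from fit import *
def casfit(n,im,c,p,zb=.002,yaws=(-15,10)):
    f=im.astype(float); u,v=pix(n,[p[0],p[1],.02]).astype(int)
    w=f[v-22:v+22,u-22:u+22]; mat=np.median(w[(w[:,:,2]-w[:,:,0])>40],0) # mat colour
    d=np.linalg.norm(f-mat,axis=2); m=np.clip(d/90,0,1)
    # background seen as non-mat: keep the component at the centre
    lab=cv2.connectedComponents((m>.45).astype(np.uint8))[1]; l=np.bincount(lab[v-3:v+4,u-3:u+4].ravel(),minlength=2); l[0]=0
    comp=cv2.dilate((lab==l.argmax()).astype(np.uint8),np.ones((3,3)))
    m=(m*comp).astype(np.float32)
    parts=[box(0,0,.07,.044,zb,zb+.012),box(0,0,.04,.012,zb+.012,zb+.036)]
    return min((fit(n,m,parts,(p[0],p[1],np.radians(y)),half=21) for y in yaws),key=lambda b:b[3])
E
python3 - <<'E'
from cas import *
bd=dict(red=(.653,-.178),yellow=(.531,-.108),blue=(.643,-.095),green=(.541,-.19))
cs=dict(red=(.540,.324),yellow=(.543,.210),blue=(.437,.211))
for n in('top','side'):
    im=cv2.imread('pics/%s0.png'%n)[:,:,::-1]
    for c,p in cs.items(): print(n,'cas',c,np.round(casfit(n,im,c,p),4).tolist())
    for c,p in bd.items():
        sc=colour(im,c); u,v=pix(n,[p[0],p[1],.08]).astype(int); top=np.percentile(sc[v-10:v+10,u-10:u+10],93)
        m=np.clip(sc/(top*.8),0,1).astype(np.float32)
        b=fit(n,m,[box(0,0,.026,.044,.05,.089)],(p[0],p[1],np.radians(6.6)),ign=[cyl(0,0,.011,.086,.105)],half=14,yaw=False)
        print(n,'block',c,np.round(b,4).tolist())
    # start button: green cap ; mallet: orange
    f=im.astype(float)
    g=np.clip(colour(im,'green')/60,0,1).astype(np.float32)
    print(n,'start',np.round(fit(n,g,[cyl(0,0,.013,.055,.066)],(.463,-.035,0),half=10,yaw=False),4).tolist(),'top')
    o=np.clip((f[:,:,0]-f[:,:,2]-25)/60,0,1).astype(np.float32)
    print(n,'mallet',np.round(fit(n,o,[cyl(0,0,.026,.016,.038),cyl(0,0,.012,.038,.094)],(.49,-.385,0),half=26,yaw=False),4).tolist())
E
```

```text
top cas red [0.544, 0.3263, -6.5746, 4.9207, 392.9091]
top cas yellow [0.547, 0.2131, -17.1456, 3.9509, 395.0955]
top cas blue [0.4383, 0.2141, -16.5106, 24.0485, 375.7133]
top block red [0.6527, -0.1782, 6.6, 13.2919, 115.2846]
top block yellow [0.5307, -0.1077, 6.6, 6.8548, 104.47]
top block blue [0.6433, -0.0945, 6.6, 8.136, 175.7857]
top block green [0.5404, -0.192, 6.6, 10.519, 107.308]
top start [0.4626, -0.0366, 0.0, 0.4103, 74.55] top
top mallet [0.4934, -0.3885, 0.0, 37.333, 243.65]
side cas red [0.5504, 0.3329, -6.2456, 799.3828, 1050.2598]
side cas yellow [0.5525, 0.2155, -16.7936, 805.5967, 1074.3737]
side cas blue [0.4424, 0.2136, -15.693, 11.8457, 207.3233]
side block red [0.658, -0.1734, 6.6, 28.749, 129.2515]
side block yellow [0.5369, -0.1038, 6.6, 24.4933, 127.9319]
side block blue [0.6476, -0.0901, 6.6, 27.8829, 138.4828]
side block green [0.5473, -0.1864, 6.6, 32.0706, 130.5285]
side start [0.4669, -0.0344, 0.0, 1.5692, 52.5333] top
side mallet [0.4959, -0.3868, 0.0, 46.4481, 299.3666]
```

```bash
cat > mv.py <<'E'
from h import *
def go(*wps):
    """each waypoint (x,y,z,yaw of tool y in deg); prints per-waypoint shift (cm, tool axes now), twist, rows needed from the previous"""
    s=ctrl.get_state(); R=np.array(s['eef_rot']); p0=np.array(s['ee_pos']); y0=np.degrees(np.arctan2(R[1,1],R[0,1]))
    yw=y0; pp=p0
    print('t %.2f'%s['time'],'pos',p0.round(4),'yaw %.2f'%y0,'w',round(s['grip_width'],4),'F',np.round(s['wrist_force'],1),'gf',round(s['grasp_force'],1),'j6 %.0f'%s['joint_pos'][5])
    for w in wps:
        t=np.array(w[:3]); d=R.T@(t-p0)*100
        n=max(np.linalg.norm(t-pp)/.0417,abs(w[3]-yw)/7.16); pp=t; yw=w[3]
        print(w,'->',d.round(2).tolist(),'twist',round(np.radians(y0-w[3]),3),'rows %.1f'%n)
E
python3 -c "
from mv import *
go((.549,.2145,.10,-17),(.549,.2145,.0165,-17))"
```

```text
t 1.30 pos [0.1858 0.649  0.1915] yaw 74.03 w 0.0855 F [0.2 0.2 0.2] gf 0.0 j6 -2
(0.549, 0.2145, 0.1, -17) -> [-46.88, -31.77, 9.15] twist 1.589 rows 13.8
(0.549, 0.2145, 0.0165, -17) -> [-46.88, -31.77, 17.5] twist 1.589 rows 2.0
```

Call:
{"api": "servo_tool", "payload": {"delta_pos": [[-46.9,-31.8,9.2],[-46.9,-31.8,9.2],[-46.9,-31.8,9.2],[-46.9,-31.8,9.2],[-46.9,-31.8,9.2],[-46.9,-31.8,9.2],[-46.9,-31.8,9.2],[-46.9,-31.8,9.2],[-46.9,-31.8,9.2],[-46.9,-31.8,9.2],[-46.9,-31.8,9.2],[-46.9,-31.8,9.2]], "twist": [1.589,1.589,1.589,1.589,1.589,1.589,1.589,1.589,1.589,1.589,1.589,1.589], "gripper": 8.5, "grip_force": 20}}

```text
time: 2.3
ee_pos: [0.5033, 0.2684, 0.1114]
eef_rot: [[0.213, 0.977, 0.001], [0.977, -0.213, 0.0], [0.0, 0.001, -1.0]]
wrist_force: [0.2, 1.1, -0.8]
grip_width: 0.085
grasp_force: 0.0
```

Call:
{"api": "servo_tool", "payload": {"delta_pos": [[0,0,0],[0,0,0],[0,0,0]], "twist": [0,0,0]}}

```text
time: 2.55
ee_pos: [0.5022, 0.2703, 0.1114]
eef_rot: [[0.206, 0.979, -0.0], [0.979, -0.206, 0.0], [0.0, -0.0, -1.0]]
wrist_force: [0.1, -0.2, -0.1]
grip_width: 0.0851
grasp_force: 0.0
```

```bash
python3 -c "
from mv import *
snap('side','side1.png')
go((.549,.2145,.10,-17),(.549,.2145,.0165,-17))"
```

```text
t 2.60 pos [0.502  0.2709 0.1116] yaw -11.83 w 0.0853 F [ 0.1 -0.2 -0.2] gf 0.0 j6 38
(0.549, 0.2145, 0.1, -17) -> [-4.55, 5.76, 1.16] twist 0.09 rows 1.8
(0.549, 0.2145, 0.0165, -17) -> [-4.55, 5.76, 9.51] twist 0.09 rows 2.0
```

Call:
{"api": "servo_tool", "payload": {"delta_pos": [[-4.55,5.76,1.2],[-4.55,5.76,1.2],[-4.55,5.76,2.5],[-4.55,5.76,5],[-4.55,5.76,7.5],[-4.55,5.76,9.0],[-4.55,5.76,9.5],[-4.55,5.76,9.5]], "twist": [0.09,0.09,0.09,0.09,0.09,0.09,0.09,0.09]}}

```text
time: 3.27
ee_pos: [0.5481, 0.2147, 0.0154]
eef_rot: [[0.292, 0.957, -0.002], [0.957, -0.292, -0.0], [-0.001, -0.002, -1.0]]
wrist_force: [-0.6, -0.1, -0.2]
grip_width: 0.0853
grasp_force: 0.0
```

Call:
{"api": "servo_tool", "payload": {"delta_pos": [[0,0,0],[0,0,0],[0,0,0],[0,0,0],[0,0,0],[0,0,0],[0,0,0],[0,0,0]], "twist": [0,0,0,0,0,0,0,0], "gripper": 3.6, "grip_force": 20}}

```text
time: 3.93
ee_pos: [0.5493, 0.2138, 0.0164]
eef_rot: [[0.294, 0.956, 0.0], [0.956, -0.294, 0.0], [0.0, 0.0, -1.0]]
wrist_force: [0.1, 0.5, -0.7]
grip_width: 0.0361
grasp_force: 0.0
```

```bash
python3 -c "
from mv import *
snap('side','side2.png')
go((.549,.2145,.0165,-17))"
```

```text
t 3.98 pos [0.5493 0.2138 0.0164] yaw -17.08 w 0.0361 F [-0.1  0.1  0.6] gf 0.0 j6 36
(0.549, 0.2145, 0.0165, -17) -> [0.06, -0.05, -0.01] twist -0.001 rows 0.0
```

View pics/side2.png

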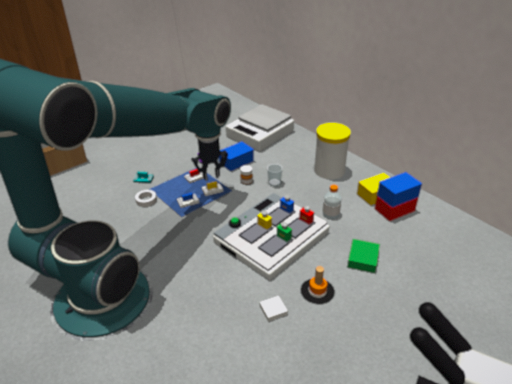

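The view shows the fingertips near (207,172), behind the yellow cassette at (211,188), and the gripper closed on nothing. I'll check whether the camera projection agrees with that.

```bash
python3 - <<'E'
from mv import *
print(pix('side',(.549,.214,.0165)),pix('side',(.549,.214,.09)),pix('top',(.549,.214,.0165)))
for n in('side','top'):
    R,t,*_=cam(n); print(n,'cam pos',-R.T@t)
im=cv2.imread('pics/side2.png')
a=cv2.resize(im[110:220,140:260],None,fx=5,fy=5,interpolation=cv2.INTER_CUBIC)
snap('top','top2.png'); b=cv2.imread('pics/top2.png')
b=cv2.resize(b[150:275,120:210],None,fx=4.4,fy=4.4,interpolation=cv2.INTER_CUBIC)[:550]
b=cv2.resize(b,(200,275)); a[:275,:200]=b
cv2.imwrite('pics/c2.png',a)
E
```

```text
[211.2735707  186.93178601] [209.94170614 170.73182299] [182.33822457 208.39421561]
side cam pos [-0.22967578 -0.98801964  1.0611273 ]
top cam pos [0.43564332 0.012549   1.25641426]
```

View pics/c2.png

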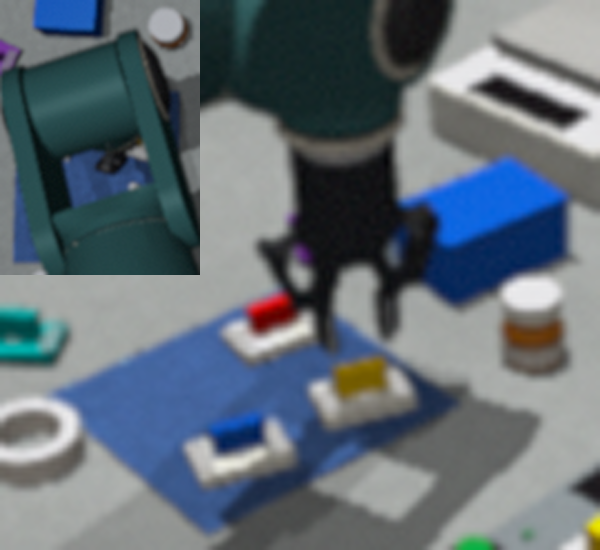

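```bash
python3 - <<'E'
from mv import *
print('start',pix('top',(.186,.649,.19)),pix('top',(.186,.649,.263)))
c=np.array([.549,.214]);d=np.array([.956,-.294])
for z in(.018,.055):
  for s in(-.018,.018): 
    q=c+s*d; print(z,s,pix('top',(*q,z)).round(1),pix('side',(*q,z)).round(1))
print(ray('side',(211.5,178),.018))
a=cv2.imread('pics/top2.png')[180:260,125:225]
cv2.imwrite('pics/c3.png',cv2.resize(a,None,fx=7,fy=7,interpolation=cv2.INTER_CUBIC))
E
```

```text
start [-11.21366818 348.28729345] [-31.0045329  355.90202793]
0.018 -0.018 [180.3 214.2] [206.7 187.8]
0.018 0.018 [184.2 202.6] [215.8 185.5]
0.055 -0.018 [178.2 213.1] [206.  179.7]
0.055 0.018 [182.2 201.2] [215.2 177.4]
[0.58243806 0.25887238 0.018     ]
```

View pics/c3.png

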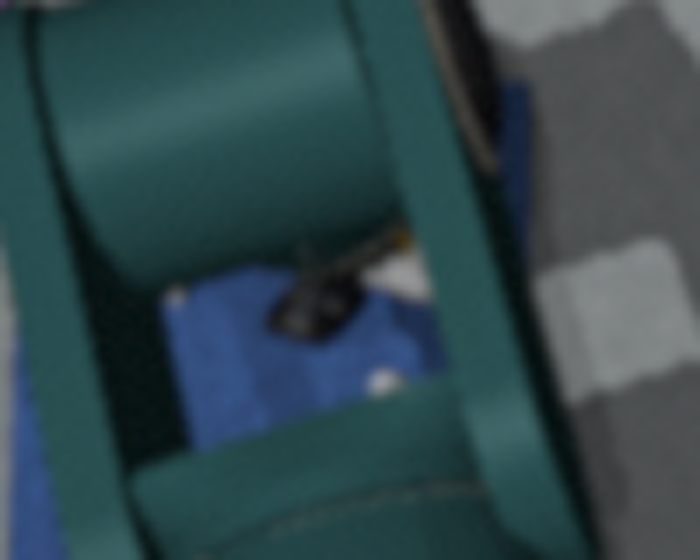

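In the top view the near finger's tip is at (182,214), so it matches the reported xy. The side view puts the fingers about 35 mm higher than reported, and they closed above the fin. I'll open fully, since the fingers then clear the body, lower in steps, and probe by closing lightly.

Call:
{"api": "servo_tool", "payload": {"delta_pos": [[0,0,0],[0,0,0],[0,0,0],[0,0,0],[0,0,0],[0,0,0]], "twist": [0,0,0,0,0,0], "gripper": 8.5}}

```text
time: 4.53
ee_pos: [0.5492, 0.2138, 0.0164]
eef_rot: [[0.294, 0.956, 0.0], [0.956, -0.294, -0.0], [-0.0, 0.0, -1.0]]
wrist_force: [-0.6, -0.1, 0.5]
grip_width: 0.0849
grasp_force: 0.0
```

Call:
{"api": "servo_tool", "payload": {"delta_pos": [[0,0,0.4],[0,0,0.8],[0,0,1.2],[0,0,1.2]], "twist": [0,0,0,0]}}

```text
time: 4.87
ee_pos: [0.5486, 0.2136, 0.0031]
eef_rot: [[0.294, 0.956, -0.001], [0.956, -0.294, -0.0], [-0.001, -0.001, -1.0]]
wrist_force: [0.3, 0.2, 0.3]
grip_width: 0.0853
grasp_force: 0.0
```

Call:
{"api": "servo_tool", "payload": {"delta_pos": [[0,0,0],[0,0,0],[0,0,0],[0,0,0],[0,0,0],[0,0,0],[0,0,0]], "twist": [0,0,0,0,0,0,0], "gripper": 3.6}}

```text
time: 5.45
ee_pos: [0.5493, 0.2139, 0.0044]
eef_rot: [[0.294, 0.956, 0.0], [0.956, -0.294, 0.0], [0.0, 0.0, -1.0]]
wrist_force: [0.5, -0.2, -0.6]
grip_width: 0.0363
grasp_force: 0.0
```

```bash
python3 - <<'E'
from mv import *
snap('side','side3.png');go()
im=cv2.imread('pics/side3.png')
cv2.imwrite('pics/c4.png',cv2.resize(im[130:220,160:260],None,fx=6,fy=6,interpolation=cv2.INTER_CUBIC))
E
```

```text
t 5.50 pos [0.5493 0.2138 0.0045] yaw -17.08 w 0.0364 F [ 0.2  0.1 -0.9] gf 0.0 j6 36
```

View pics/c4.png

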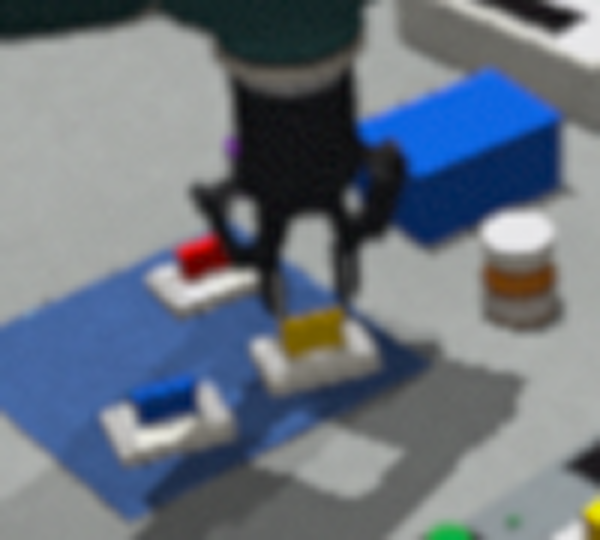

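The tips, near (207,181), still sit just above the yellow fin, so the arm's height reading is about 30 mm too low. I'll keep probing downward.

Call:
{"api": "servo_tool", "payload": {"delta_pos": [[0,0,0],[0,0,0],[0,0,0],[0,0,0],[0,0,0],[0,0,0]], "twist": [0,0,0,0,0,0], "gripper": 8.5}}

```text
time: 6.0
ee_pos: [0.5492, 0.2138, 0.0043]
eef_rot: [[0.294, 0.956, -0.0], [0.956, -0.294, -0.0], [-0.0, -0.0, -1.0]]
wrist_force: [0.9, 1.4, 0.1]
grip_width: 0.085
grasp_force: 0.0
```

Call:
{"api": "servo_tool", "payload": {"delta_pos": [[0,0,0.4],[0,0,0.8],[0,0,1.2],[0,0,1.2]], "twist": [0,0,0,0]}}

```text
time: 6.33
ee_pos: [0.5486, 0.2136, -0.0089]
eef_rot: [[0.294, 0.956, -0.001], [0.956, -0.294, -0.0], [-0.001, -0.001, -1.0]]
wrist_force: [0.2, -0.3, 0.2]
grip_width: 0.0853
grasp_force: 0.0
```

Call:
{"api": "servo_tool", "payload": {"delta_pos": [[0,0,0],[0,0,0],[0,0,0],[0,0,0],[0,0,0],[0,0,0],[0,0,0]], "twist": [0,0,0,0,0,0,0], "gripper": 3.6}}

```text
time: 6.92
ee_pos: [0.5494, 0.2139, -0.0073]
eef_rot: [[0.294, 0.956, 0.0], [0.956, -0.294, 0.0], [0.0, 0.0, -1.0]]
wrist_force: [-1.1, -0.9, 4.2]
grip_width: 0.0388
grasp_force: 20.3
```

Call:
{"api": "servo_tool", "payload": {"delta_pos": [[0,0,0],[0,0,0],[0,0,0],[0,0,0],[0,0,0],[0,0,0]], "twist": [0,0,0,0,0,0], "gripper": 8.5}}

```text
time: 7.42
ee_pos: [0.5492, 0.2138, -0.0077]
eef_rot: [[0.294, 0.956, -0.0], [0.956, -0.294, -0.0], [-0.0, -0.0, -1.0]]
wrist_force: [0.3, -0.3, -0.3]
grip_width: 0.0849
grasp_force: 0.0
```

Call:
{"api": "servo_tool", "payload": {"delta_pos": [[0,0,-2],[0,0,-5],[0,0,-6],[0,0,-6]], "twist": [0,0,0,0]}}

```text
time: 7.75
ee_pos: [0.5507, 0.2143, 0.0556]
eef_rot: [[0.294, 0.956, 0.004], [0.956, -0.294, 0.002], [0.003, 0.004, -1.0]]
wrist_force: [0.6, -0.2, 0.2]
grip_width: 0.085
grasp_force: 0.0
```

```bash
python3 - <<'E'
from mv import *
go((.455,.32,.05,-17),(.455,.32,-.02,-17))
E
```

```text
t 7.75 pos [0.5507 0.2143 0.0556] yaw -17.08 w 0.085 F [ 0.6 -0.2  0.2] gf 0.0 j6 36
(0.455, 0.32, 0.05, -17) -> [7.29, -12.25, 0.54] twist -0.001 rows 3.4
(0.455, 0.32, -0.02, -17) -> [7.27, -12.28, 7.54] twist -0.001 rows 1.7
```

Call:
{"api": "servo_tool", "payload": {"delta_pos": [[7.3,-12.3,0.5],[7.3,-12.3,0.5],[7.3,-12.3,0.5],[7.3,-12.3,0.5],[7.3,-12.3,2],[7.3,-12.3,4],[7.3,-12.3,5.5],[7.3,-12.3,6.2],[7.3,-12.3,6.6],[7.3,-12.3,6.8]], "twist": [0,0,0,0,0,0,0,0,0,0], "gripper": 0}}

```text
time: 8.58
ee_pos: [0.4529, 0.3195, -0.0163]
eef_rot: [[0.294, 0.956, -0.001], [0.956, -0.294, -0.0], [-0.001, -0.001, -1.0]]
wrist_force: [0.1, 0.1, 0.5]
grip_width: 0.0003
grasp_force: 0.0
```

Call:
{"api": "servo_tool", "payload": {"delta_pos": [[0,0,0.15],[0,0,0.3],[0,0,0.45],[0,0,0.6],[0,0,0.6]], "twist": [0,0,0,0,0]}}

```text
time: 9.0
ee_pos: [0.4531, 0.3197, -0.0216]
eef_rot: [[0.294, 0.956, 0.0], [0.956, -0.294, 0.0], [0.0, 0.0, -1.0]]
wrist_force: [-0.5, -0.6, 0.1]
grip_width: 0.0003
grasp_force: 0.0
```

Call:
{"api": "servo_tool", "payload": {"delta_pos": [[0,0,0.15],[0,0,0.3],[0,0,0.3]], "twist": [0,0,0]}}

```text
time: 9.25
ee_pos: [0.453, 0.3196, -0.0249]
eef_rot: [[0.294, 0.956, -0.0], [0.956, -0.294, -0.0], [-0.0, -0.0, -1.0]]
wrist_force: [-0.3, 0.3, 0.2]
grip_width: -0.0003
grasp_force: 0.0
```

Call:
{"api": "servo_tool", "payload": {"delta_pos": [[0,0,0.15],[0,0,0.3],[0,0,0.3]], "twist": [0,0,0]}}

```text
time: 9.5
ee_pos: [0.4529, 0.3196, -0.028]
eef_rot: [[0.294, 0.956, -0.0], [0.956, -0.294, -0.0], [-0.0, -0.0, -1.0]]
wrist_force: [-1.2, 0.2, -0.4]
grip_width: 0.0
grasp_force: 0.0
```

Call:
{"api": "servo_tool", "payload": {"delta_pos": [[0,0,0.15],[0,0,0.2],[0,0,0.2]], "twist": [0,0,0]}}

```text
time: 9.75
ee_pos: [0.453, 0.3197, -0.0298]
eef_rot: [[0.294, 0.956, -0.0], [0.956, -0.294, -0.0], [-0.0, -0.0, -1.0]]
wrist_force: [0.1, 0.5, -0.0]
grip_width: 0.0002
grasp_force: 0.0
```

Call:
{"api": "servo_tool", "payload": {"delta_pos": [[0,0,0.1],[0,0,0.2],[0,0,0.2]], "twist": [0,0,0]}}

```text
time: 10.0
ee_pos: [0.453, 0.3197, -0.0319]
eef_rot: [[0.294, 0.956, -0.0], [0.956, -0.294, -0.0], [-0.0, -0.0, -1.0]]
wrist_force: [0.1, -1.1, -0.5]
grip_width: 0.0002
grasp_force: 0.0
```

Call:
{"api": "servo_tool", "payload": {"delta_pos": [[0,0,0.1],[0,0,0.2],[0,0,0.2]], "twist": [0,0,0]}}

```text
time: 10.25
ee_pos: [0.453, 0.3197, -0.0339]
eef_rot: [[0.294, 0.956, -0.0], [0.956, -0.294, -0.0], [-0.0, -0.0, -1.0]]
wrist_force: [-0.4, 0.2, -0.0]
grip_width: -0.0003
grasp_force: 0.0
```

```bash
python3 - <<'E'
from mv import *
go();im=snap('side','side4.png')
print(pix('side',(.453,.32,0)),pix('side',(.453,.32,.002)))
cv2.imwrite('pics/c5.png',cv2.resize(im[140:220,140:240,::-1],None,fx=6,fy=6,interpolation=cv2.INTER_CUBIC))
E
```

```text
t 10.25 pos [ 0.453   0.3197 -0.0339] yaw -17.07 w -0.0003 F [-0.4  0.2 -0. ] gf 0.0 j6 50
[174.82548801 187.67167904] [174.76612699 187.24902344]
```

Call:
{"api": "servo_tool", "payload": {"delta_pos": [[0,0,0.1],[0,0,0.2],[0,0,0.2]], "twist": [0,0,0]}}

```text
time: 10.55
ee_pos: [0.453, 0.3197, -0.0359]
eef_rot: [[0.294, 0.956, -0.0], [0.956, -0.294, -0.0], [-0.0, -0.0, -1.0]]
wrist_force: [-0.4, -0.0, 0.1]
grip_width: 0.0003
grasp_force: 0.0
```

Call:
{"api": "servo_tool", "payload": {"delta_pos": [[0,0,0.1],[0,0,0.2],[0,0,0.2]], "twist": [0,0,0]}}

```text
time: 10.8
ee_pos: [0.4531, 0.3197, -0.0377]
eef_rot: [[0.294, 0.956, -0.0], [0.956, -0.294, -0.0], [-0.0, -0.0, -1.0]]
wrist_force: [-0.7, 0.5, -0.2]
grip_width: 0.0001
grasp_force: 0.0
```

Call:
{"api": "servo_tool", "payload": {"delta_pos": [[0,0,0.1],[0,0,0.2],[0,0,0.2]], "twist": [0,0,0]}}

```text
time: 11.05
ee_pos: [0.4533, 0.3198, -0.0379]
eef_rot: [[0.294, 0.956, 0.0], [0.956, -0.294, -0.0], [-0.0, 0.0, -1.0]]
wrist_force: [-11.3, -8.3, 23.7]
grip_width: 0.0003
grasp_force: 12.3
```

Contact with the mat (2 mm) comes at a reading of -0.0377, so true height is reading + 0.0397. I'll put that into the planner and go back to the yellow cassette.

```bash
sed -i "s/p0=np.array(s\['ee_pos'\]);/p0=np.array(s['ee_pos'])+[0,0,.0397];/" mv.py; python3 - <<'E'
from mv import *
go((.453,.3197,.08,-17.08),(.5494,.2139,.08,72.9),(.5494,.2139,.0165,72.9))
E
```

```text
t 11.05 pos [0.4533 0.3198 0.0018] yaw -17.07 w 0.0003 F [-11.3  -8.3  23.7] gf 12.3 j6 50
(0.453, 0.3197, 0.08, -17.08) -> [-0.02, -0.02, -7.82] twist 0.0 rows 1.9
(0.5494, 0.2139, 0.08, 72.9) -> [-7.3, 12.3, -7.82] twist -1.57 rows 12.6
(0.5494, 0.2139, 0.0165, 72.9) -> [-7.3, 12.3, -1.47] twist -1.57 rows 1.5
```

Call:
{"api": "servo_tool", "payload": {"delta_pos": [[0,0,-3],[0,0,-7],[-7.3,12.3,-8],[-7.3,12.3,-8],[-7.3,12.3,-8],[-7.3,12.3,-8],[-7.3,12.3,-8],[-7.3,12.3,-8],[-7.3,12.3,-8],[-7.3,12.3,-8],[-7.3,12.3,-8],[-7.3,12.3,-8]], "twist": [0,0,-1.57,-1.57,-1.57,-1.57,-1.57,-1.57,-1.57,-1.57,-1.57,-1.57], "gripper": 5}}

```text
time: 12.05
ee_pos: [0.5492, 0.2138, 0.0402]
eef_rot: [[-0.804, 0.594, -0.0], [0.594, 0.804, -0.0], [0.0, -0.0, -1.0]]
wrist_force: [0.6, -0.2, -0.8]
grip_width: 0.05
grasp_force: 0.0
```

Call:
{"api": "servo_tool", "payload": {"delta_pos": [[0,0,0],[0,0,0]], "twist": [0,0]}}

```text
time: 12.22
ee_pos: [0.5492, 0.2138, 0.0403]
eef_rot: [[-0.798, 0.603, -0.0], [0.603, 0.798, -0.0], [0.0, -0.0, -1.0]]
wrist_force: [-0.1, -0.3, -0.3]
grip_width: 0.0498
grasp_force: 0.0
```

```bash
python3 - <<'E'
from mv import *
go((.5494,.2139,.08,72.9),(.5494,.2139,.0165,72.9))
E
```

```text
t 12.22 pos [0.5492 0.2138 0.08  ] yaw 52.94 w 0.0498 F [-0.1 -0.3 -0.3] gf 0.0 j6 -34
(0.5494, 0.2139, 0.08, 72.9) -> [-0.01, 0.02, 0.0] twist -0.348 rows 2.8
(0.5494, 0.2139, 0.0165, 72.9) -> [-0.01, 0.02, 6.35] twist -0.348 rows 1.5
```

Call:
{"api": "servo_tool", "payload": {"delta_pos": [[0,0,0],[0,0,0],[0,0,0],[0,0,2],[0,0,4],[0,0,5.5],[0,0,6.2],[0,0,6.35],[0,0,6.35]], "twist": [-0.348,-0.348,-0.348,-0.348,-0.348,-0.348,-0.348,-0.348,-0.348]}}

```text
time: 12.97
ee_pos: [0.5492, 0.2138, -0.023]
eef_rot: [[-0.956, 0.292, -0.0], [0.292, 0.956, -0.0], [0.0, -0.0, -1.0]]
wrist_force: [0.7, 0.4, 0.7]
grip_width: 0.0498
grasp_force: 0.0
```

Call:
{"api": "servo_tool", "payload": {"delta_pos": [[0,0,0],[0,0,0],[0,0,0],[0,0,0],[0,0,0],[0,0,0],[0,0,0],[0,0,0]], "twist": [0,0,0,0,0,0,0,0], "gripper": 0.5, "grip_force": 22}}

```text
time: 13.63
ee_pos: [0.5497, 0.214, -0.0222]
eef_rot: [[-0.957, 0.291, 0.001], [0.291, 0.957, 0.0], [-0.001, 0.001, -1.0]]
wrist_force: [-1.4, -0.7, 6.6]
grip_width: 0.0118
grasp_force: 24.4
```

```bash
python3 - <<'E'
from mv import *
go()
E
```

```text
t 13.63 pos [0.5497 0.214  0.0175] yaw 73.10 w 0.0118 F [-1.4 -0.7  6.6] gf 24.4 j6 -54
```

```bash
python3 - <<'E'
from mv import *
go((.5497,.214,.17,73.1),(.4833,-.112,.17,96.7))
E
```

```text
t 13.63 pos [0.5497 0.214  0.0175] yaw 73.10 w 0.0118 F [-1.4 -0.7  6.6] gf 24.4 j6 -54
(0.5497, 0.214, 0.17, 73.1) -> [-0.02, 0.01, -15.25] twist 0.0 rows 3.7
(0.4833, -0.112, 0.17, 96.7) -> [-3.14, -33.11, -15.27] twist -0.412 rows 8.0
```

Call:
{"api": "servo_tool", "payload": {"delta_pos": [[0,0,-1],[0,0,-3],[0,0,-6],[0,0,-10],[0,0,-13],[0,0,-15],[0,0,-15]], "twist": [0,0,0,0,0,0,0]}}

```text
time: 14.22
ee_pos: [0.5509, 0.2144, 0.1329]
eef_rot: [[-0.957, 0.291, 0.007], [0.291, 0.957, 0.002], [-0.006, 0.004, -1.0]]
wrist_force: [0.6, 1.1, -0.7]
grip_width: 0.0113
grasp_force: 23.4
```

```bash
python3 - <<'E'
from mv import *
go((.4833,-.112,.17,96.7))
E
```

```text
t 14.22 pos [0.5509 0.2144 0.1726] yaw 73.11 w 0.0113 F [ 0.6  1.1 -0.7] gf 23.4 j6 -54
(0.4833, -0.112, 0.17, 96.7) -> [-3.02, -33.19, 0.14] twist -0.412 rows 8.0
```

Call:
{"api": "servo_tool", "payload": {"delta_pos": [[-0.1,-1.0,0],[-0.4,-4,0],[-0.7,-7.5,0],[-1.0,-11,0],[-1.3,-14.5,0],[-1.7,-18,0],[-2.0,-21.5,0],[-2.3,-25,0],[-2.6,-28.5,0],[-2.8,-31.5,0],[-3.0,-32.8,0],[-3.02,-33.2,0]], "twist": [-0.01,-0.05,-0.09,-0.14,-0.18,-0.23,-0.27,-0.31,-0.35,-0.39,-0.41,-0.412]}}

```text
time: 15.22
ee_pos: [0.4802, -0.1149, 0.1257]
eef_rot: [[-0.993, -0.116, -0.002], [-0.116, 0.993, 0.0], [0.002, 0.0, -1.0]]
wrist_force: [0.4, 0.2, -0.6]
grip_width: 0.0114
grasp_force: 23.4
```

Call:
{"api": "servo_tool", "payload": {"delta_pos": [[0,0,0],[0,0,0],[0,0,0]], "twist": [0,0,0]}}

```text
time: 15.47
ee_pos: [0.4816, -0.1118, 0.1265]
eef_rot: [[-0.993, -0.117, -0.001], [-0.117, 0.993, 0.0], [0.001, 0.0, -1.0]]
wrist_force: [-0.0, 0.1, -1.0]
grip_width: 0.0112
grasp_force: 23.4
```

```bash
python3 - <<'E'
from mv import *
go((.4833,-.112,.085,96.7),(.4833,-.112,.0735,96.7))
E
```

```text
t 15.47 pos [ 0.4816 -0.1118  0.1662] yaw 96.74 w 0.0112 F [-0.   0.1 -1. ] gf 23.4 j6 -113
(0.4833, -0.112, 0.085, 96.7) -> [-0.17, -0.05, 8.12] twist 0.001 rows 1.9
(0.4833, -0.112, 0.0735, 96.7) -> [-0.17, -0.05, 9.27] twist 0.001 rows 0.3
```

Call:
{"api": "servo_tool", "payload": {"delta_pos": [[-0.17,-0.05,2],[-0.17,-0.05,4.5],[-0.17,-0.05,7],[-0.17,-0.05,8.4],[-0.17,-0.05,9.1],[-0.17,-0.05,9.3],[-0.17,-0.05,9.3]], "twist": [0,0,0,0,0,0,0]}}

```text
time: 16.05
ee_pos: [0.4836, -0.1124, 0.0341]
eef_rot: [[-0.993, -0.118, -0.0], [-0.118, 0.993, 0.0], [0.0, 0.0, -1.0]]
wrist_force: [0.3, -0.1, -1.3]
grip_width: 0.0115
grasp_force: 23.3
```

```bash
python3 - <<'E'
from mv import *
go((.4833,-.112,.0655,96.7))
im=snap('side','side5.png')
cv2.imwrite('pics/c6.png',cv2.resize(im[170:270,200:320,::-1],None,fx=6.5,fy=6,interpolation=cv2.INTER_CUBIC))
E
```

```text
t 16.05 pos [ 0.4836 -0.1124  0.0738] yaw 96.76 w 0.0115 F [ 0.3 -0.1 -1.3] gf 23.3 j6 -113
(0.4833, -0.112, 0.0655, 96.7) -> [0.03, 0.05, 0.83] twist 0.001 rows 0.2
```

View pics/c6.png

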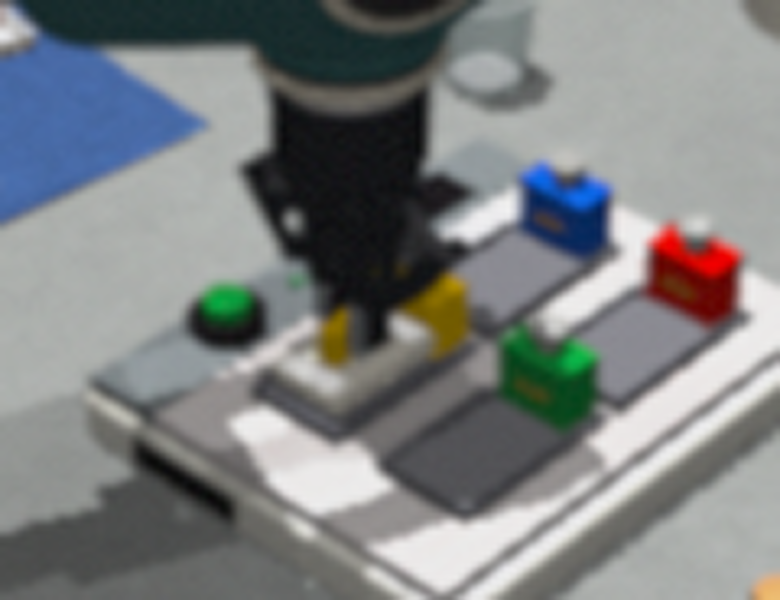

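```bash
python3 - <<'E'
from mv import *
c,s=np.cos(np.radians(6.7)),np.sin(np.radians(6.7))
def P(x,y,z,o=(.4833,-.112)):
    u=pix('side',(o[0]+c*x-s*y,o[1]+s*x+c*y,z)); return ((u-[200,170]+.5)*[6.5,6]-.5).round().tolist()
for nm,sx,sy,zs in(('pocket',.0375,.0245,(.05,.055)),('cas',.035,.022,(.0583,.0703))):
    for z in zs: print(nm,z,'near(-x,-y)',P(-sx,-sy,z),'left(-x,+y)',P(-sx,sy,z),'right(+x,-y)',P(sx,-sy,z))
g=(.5439-.0502,-.1892-.0058)
for z in(.05,.055): print('green pocket',z,P(-.0375,-.0245,z,g),P(-.0375,.0245,z,g),P(.0375,-.0245,z,g))
E
```

```text
pocket 0.05 near(-x,-y) [333.0, 432.0] left(-x,+y) [261.0, 389.0] right(+x,-y) [437.0, 362.0]
pocket 0.055 near(-x,-y) [332.0, 425.0] left(-x,+y) [260.0, 382.0] right(+x,-y) [437.0, 355.0]
cas 0.0583 near(-x,-y) [332.0, 416.0] left(-x,+y) [267.0, 377.0] right(+x,-y) [430.0, 350.0]
cas 0.0703 near(-x,-y) [332.0, 399.0] left(-x,+y) [267.0, 360.0] right(+x,-y) [430.0, 333.0]
green pocket 0.05 [463.0, 509.0] [386.0, 463.0] [567.0, 434.0]
green pocket 0.055 [463.0, 501.0] [386.0, 456.0] [568.0, 427.0]
```

Call:
{"api": "servo_tool", "payload": {"delta_pos": [[0,0,0.1],[0,0,0.2],[0,0,0.3],[0,0,0.4],[0,0,0.4]], "twist": [0,0,0,0,0]}}

```text
time: 16.52
ee_pos: [0.4834, -0.113, 0.0298]
eef_rot: [[-0.993, -0.117, 0.0], [-0.117, 0.993, 0.0], [-0.0, -0.0, -1.0]]
wrist_force: [0.3, 0.1, -0.6]
grip_width: 0.0115
grasp_force: 23.3
```

Call:
{"api": "servo_tool", "payload": {"delta_pos": [[0,0,0.1],[0,0,0.2],[0,0,0.2]], "twist": [0,0,0]}}

```text
time: 16.77
ee_pos: [0.4833, -0.1129, 0.0277]
eef_rot: [[-0.993, -0.117, -0.0], [-0.117, 0.993, 0.0], [0.0, 0.0, -1.0]]
wrist_force: [-0.6, -0.0, -0.6]
grip_width: 0.0115
grasp_force: 23.3
```

Call:
{"api": "servo_tool", "payload": {"delta_pos": [[0,0,0.1],[0,0,0.2],[0,0,0.2]], "twist": [0,0,0]}}

```text
time: 17.02
ee_pos: [0.4835, -0.1129, 0.0259]
eef_rot: [[-0.993, -0.117, 0.0], [-0.117, 0.993, -0.0], [-0.0, -0.0, -1.0]]
wrist_force: [-0.7, -0.1, -1.4]
grip_width: 0.0112
grasp_force: 23.4
```

Call:
{"api": "servo_tool", "payload": {"delta_pos": [[0,0,0],[0,0,0],[0,0,0],[0,0,0],[0,0,0]], "twist": [0,0,0,0,0], "gripper": 4}}

```text
time: 17.43
ee_pos: [0.4834, -0.113, 0.0259]
eef_rot: [[-0.993, -0.117, 0.0], [-0.117, 0.993, -0.0], [-0.0, -0.0, -1.0]]
wrist_force: [0.8, -0.3, -0.4]
grip_width: 0.04
grasp_force: 0.0
```

Call:
{"api": "servo_tool", "payload": {"delta_pos": [[0,0,-1],[0,0,-4],[0,0,-7],[0,0,-10]], "twist": [0,0,0,0]}}

```text
time: 17.77
ee_pos: [0.4831, -0.1128, 0.1278]
eef_rot: [[-0.993, -0.117, -0.0], [-0.117, 0.993, 0.0], [0.0, 0.0, -1.0]]
wrist_force: [0.6, -0.7, 0.4]
grip_width: 0.04
grasp_force: 0.0
```

```bash
python3 - <<'E'
from mv import *
go((.438,.215,.17,75))
E
```

```text
t 17.77 pos [ 0.4831 -0.1128  0.1675] yaw 96.72 w 0.04 F [ 0.6 -0.7  0.4] gf 0.0 j6 -113
(0.438, 0.215, 0.17, 75) -> [0.65, 33.08, -0.24] twist 0.379 rows 7.9
```

```bash
python3 - <<'E'
from mv import *
go((.22,.58,.23,75))
E
```

```text
t 17.77 pos [ 0.4831 -0.1128  0.1675] yaw 96.72 w 0.04 F [ 0.6 -0.7  0.4] gf 0.0 j6 -113
(0.22, 0.58, 0.23, 75) -> [18.02, 71.89, -6.24] twist 0.379 rows 17.8
```

Call:
{"api": "servo_tool", "payload": {"delta_pos": [[18,71.9,-6.2],[18,71.9,-6.2],[18,71.9,-6.2],[18,71.9,-6.2],[18,71.9,-6.2],[18,71.9,-6.2],[18,71.9,-6.2],[18,71.9,-6.2],[18,71.9,-6.2],[18,71.9,-6.2],[18,71.9,-6.2],[18,71.9,-6.2]], "twist": [0.38,0.38,0.38,0.38,0.38,0.38,0.38,0.38,0.38,0.38,0.38,0.38]}}

```text
time: 18.77
ee_pos: [0.3094, 0.3446, 0.168]
eef_rot: [[-0.966, 0.259, 0.001], [0.259, 0.966, 0.001], [-0.001, 0.001, -1.0]]
wrist_force: [1.1, -0.1, -0.3]
grip_width: 0.04
grasp_force: 0.0
```

```bash
python3 - <<'E'
from mv import *
go((.22,.58,.23,75))
E
```

```text
t 18.77 pos [0.3094 0.3446 0.2077] yaw 74.97 w 0.04 F [ 1.1 -0.1 -0.3] gf 0.0 j6 -30
(0.22, 0.58, 0.23, 75) -> [14.74, 20.42, -2.22] twist -0.001 rows 6.1
```

Call:
{"api": "servo_tool", "payload": {"delta_pos": [[14.7,20.4,-2.2],[14.7,20.4,-2.2],[14.7,20.4,-2.2],[14.7,20.4,-2.2],[14.7,20.4,-2.2],[14.7,20.4,-2.2]], "twist": [0,0,0,0,0,0]}}

```text
time: 19.27
ee_pos: [0.2213, 0.5775, 0.1895]
eef_rot: [[-0.966, 0.259, 0.0], [0.259, 0.966, 0.001], [-0.0, 0.001, -1.0]]
wrist_force: [1.2, 0.4, -0.1]
grip_width: 0.0399
grasp_force: 0.0
```

```bash
cat > look.py <<'E'
from cas import *
import sys
k=sys.argv[1]
ims={n:snap(n,n+k+'.png') for n in('top','side')}
for c,p in dict(red=(.544,.326),blue=(.439,.214)).items():
    if c in sys.argv[2:]:
        for n in ims: print(n,'cas',c,np.round(casfit(n,ims[n],c,p),4).tolist())
for n in ims:
    # fin centroid of seated/lying cassettes by colour, mallet by fit
    f=ims[n].astype(float); o=np.clip((f[:,:,0]-f[:,:,2]-25)/60,0,1).astype(np.float32)
    print(n,'mallet',np.round(fit(n,o,[cyl(0,0,.026,.016,.038),cyl(0,0,.012,.038,.094)],(.494,-.387,0),half=26,yaw=False),4).tolist())
a=cv2.resize(ims['top'][150:275,120:210],None,fx=4,fy=4.4,interpolation=cv2.INTER_CUBIC)
b=cv2.resize(ims['top'][150:275,248:410],None,fx=2.7,fy=4.4,interpolation=cv2.INTER_CUBIC)
cv2.imwrite('pics/look%s.png'%k,np.hstack([a,b])[:,:,::-1])
E
python3 look.py A red blue
```

```text
top cas red [0.5441, 0.3263, -6.6869, 4.9788, 394.5828]
side cas red [0.5504, 0.333, -6.1811, 678.9265, 918.35]
top cas blue [0.4383, 0.2142, -16.5249, 23.8388, 377.8637]
side cas blue [0.4421, 0.2136, -15.4113, 11.8148, 208.1084]
top mallet [0.4936, -0.3885, 0.0, 36.7974, 244.7833]
side mallet [0.4959, -0.3868, 0.0, 45.6527, 300.4167]
```

View pics/lookA.png

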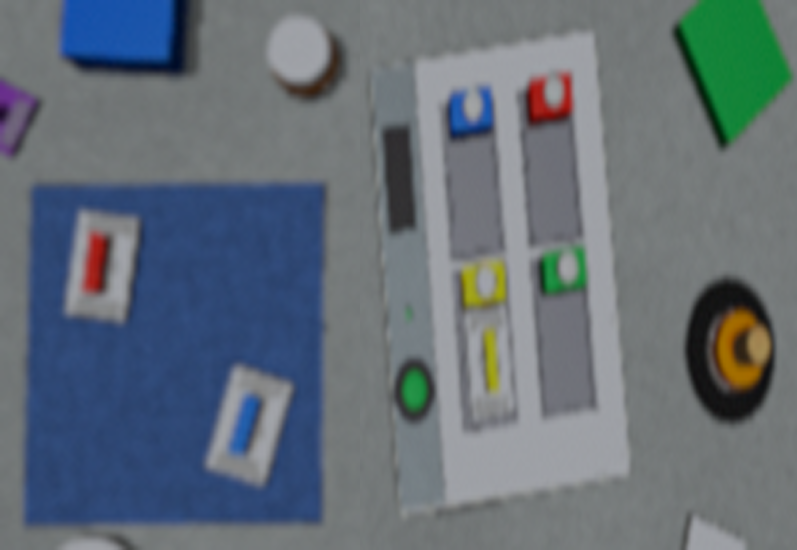

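Top crop: yellow sits in its pocket beside the yellow block, near (490,365). Red is at (97,262) and blue at (247,423), both unmoved, and the mallet at (740,345) still stands on its mat. Next is blue.

```bash
python3 - <<'E'
from mv import *
go((.440,.2145,.09,-16.3))
E
```

```text
t 19.37 pos [0.2203 0.5795 0.2281] yaw 75.14 w 0.0403 F [0.5 0.6 0.8] gf 0.0 j6 -8
(0.44, 0.2145, 0.09, -16.3) -> [-30.61, -29.64, 13.79] twist 1.596 rows 12.8
```

Call:
{"api": "servo_tool", "payload": {"delta_pos": [[-30.6,-29.6,13.8],[-30.6,-29.6,13.8],[-30.6,-29.6,13.8],[-30.6,-29.6,13.8],[-30.6,-29.6,13.8],[-30.6,-29.6,13.8],[-30.6,-29.6,13.8],[-30.6,-29.6,13.8],[-30.6,-29.6,13.8],[-30.6,-29.6,13.8],[-30.6,-29.6,13.8],[-30.6,-29.6,13.8]], "twist": [1.596,1.596,1.596,1.596,1.596,1.596,1.596,1.596,1.596,1.596,1.596,1.596], "gripper": 8.5}}

```text
time: 20.37
ee_pos: [0.4424, 0.2059, 0.0492]
eef_rot: [[0.2, 0.98, -0.001], [0.98, -0.2, -0.002], [-0.002, -0.001, -1.0]]
wrist_force: [-0.2, 0.6, -0.4]
grip_width: 0.085
grasp_force: 0.0
```

```bash
python3 - <<'E'
from mv import *
go((.440,.2145,.09,-16.3))
E
```

```text
t 20.37 pos [0.4424 0.2059 0.0889] yaw -11.56 w 0.085 F [-0.2  0.6 -0.4] gf 0.0 j6 34
(0.44, 0.2145, 0.09, -16.3) -> [0.79, -0.41, -0.11] twist 0.083 rows 0.7
```

Call:
{"api": "servo_tool", "payload": {"delta_pos": [[0,0,0],[0,0,0],[0,0,0],[0,0,0]], "twist": [0.083,0.083,0.083,0.083]}}

```text
time: 20.7
ee_pos: [0.4413, 0.2105, 0.0509]
eef_rot: [[0.268, 0.963, 0.001], [0.963, -0.268, 0.0], [0.0, 0.0, -1.0]]
wrist_force: [0.4, -0.5, 0.1]
grip_width: 0.0854
grasp_force: 0.0
```

```bash
python3 - <<'E'
from mv import *
go((.440,.2145,.016,-16.3))
E
```

```text
t 20.70 pos [0.4413 0.2105 0.0906] yaw -15.55 w 0.0854 F [ 0.4 -0.5  0.1] gf 0.0 j6 38
(0.44, 0.2145, 0.016, -16.3) -> [0.35, -0.23, 7.46] twist 0.013 rows 1.8
```

Call:
{"api": "servo_tool", "payload": {"delta_pos": [[0.35,-0.23,0.5],[0.35,-0.23,2.5],[0.35,-0.23,5],[0.35,-0.23,6.6],[0.35,-0.23,7.3],[0.35,-0.23,7.4],[0.35,-0.23,7.4]], "twist": [0.013,0.013,0.013,0.013,0.013,0.013,0.013]}}

```text
time: 21.28
ee_pos: [0.44, 0.2146, -0.0233]
eef_rot: [[0.283, 0.959, -0.0], [0.959, -0.283, -0.0], [-0.0, -0.0, -1.0]]
wrist_force: [0.1, -0.0, 0.6]
grip_width: 0.085
grasp_force: 0.0
```

Call:
{"api": "servo_tool", "payload": {"delta_pos": [[0,0,0],[0,0,0],[0,0,0],[0,0,0],[0,0,0],[0,0,0],[0,0,0]], "twist": [0,0,0,0,0,0,0], "gripper": 3.6, "grip_force": 20}}

```text
time: 21.87
ee_pos: [0.4404, 0.2145, -0.0228]
eef_rot: [[0.284, 0.959, 0.001], [0.959, -0.284, 0.0], [0.001, 0.001, -1.0]]
wrist_force: [-1.7, -0.2, 6.6]
grip_width: 0.0396
grasp_force: 20.6
```

```bash
python3 - <<'E'
from mv import *
s=ctrl.get_state()['ee_pos'];go((s[0],s[1],.075,73.7))
E
```

```text
t 21.87 pos [0.4404 0.2145 0.0169] yaw -16.50 w 0.0396 F [-1.7 -0.2  6.6] gf 20.6 j6 39
(np.float64(0.4404038165557183), np.float64(0.2144774472809905), 0.075, 73.7) -> [0.0, 0.0, -5.81] twist -1.574 rows 12.6
```

Call:
{"api": "servo_tool", "payload": {"delta_pos": [[0,0,0],[0,0,0],[0,0,0],[0,0,0],[0,0,0]], "twist": [0,0,0,0,0], "gripper": 8}}

```text
time: 22.28
ee_pos: [0.44, 0.2143, -0.0236]
eef_rot: [[0.284, 0.959, -0.0], [0.959, -0.284, -0.0], [-0.0, -0.0, -1.0]]
wrist_force: [-0.5, -1.2, -0.2]
grip_width: 0.0798
grasp_force: 0.0
```

Call:
{"api": "servo_tool", "payload": {"delta_pos": [[0,0,-2.5],[0,0,-5],[0,0,-5.8],[0,0,-5.8],[0,0,-5.8],[0,0,-5.8],[0,0,-5.8],[0,0,-5.8],[0,0,-5.8],[0,0,-5.8],[0,0,-5.8],[0,0,-5.8]], "twist": [0,0,-0.3,-1.571,-1.571,-1.571,-1.571,-1.571,-1.571,-1.571,-1.571,-1.571], "gripper": 5}}

```text
time: 23.28
ee_pos: [0.44, 0.2143, 0.0344]
eef_rot: [[-0.824, 0.567, -0.0], [0.567, 0.824, -0.0], [0.0, -0.0, -1.0]]
wrist_force: [-0.7, -0.8, -0.5]
grip_width: 0.0498
grasp_force: 0.0
```

Call:
{"api": "servo_tool", "payload": {"delta_pos": [[0,0,0],[0,0,0]], "twist": [0,0]}}

```text
time: 23.45
ee_pos: [0.44, 0.2143, 0.0344]
eef_rot: [[-0.818, 0.575, -0.0], [0.575, 0.818, -0.0], [0.0, -0.0, -1.0]]
wrist_force: [0.5, 0.0, -0.7]
grip_width: 0.0501
grasp_force: 0.0
```

```bash
python3 - <<'E'
from mv import *
go((.4402,.2145,.075,73.6),(.4402,.2145,.018,73.6))
E
```

```text
t 23.45 pos [0.44   0.2143 0.0741] yaw 54.89 w 0.0501 F [ 0.5  0.  -0.7] gf 0.0 j6 -32
(0.4402, 0.2145, 0.075, 73.6) -> [-0.01, 0.03, -0.09] twist -0.327 rows 2.6
(0.4402, 0.2145, 0.018, 73.6) -> [-0.01, 0.03, 5.61] twist -0.327 rows 1.4
```

Call:
{"api": "servo_tool", "payload": {"delta_pos": [[0,0,0],[0,0,0],[0,0,0],[0,0,2],[0,0,4],[0,0,5.2],[0,0,5.6],[0,0,5.6]], "twist": [-0.327,-0.327,-0.327,-0.327,-0.327,-0.327,-0.327,-0.327]}}

```text
time: 24.12
ee_pos: [0.4395, 0.2141, -0.0224]
eef_rot: [[-0.96, 0.28, -0.002], [0.28, 0.96, -0.001], [0.001, -0.001, -1.0]]
wrist_force: [-0.1, 0.4, 0.4]
grip_width: 0.0502
grasp_force: 0.0
```

Call:
{"api": "servo_tool", "payload": {"delta_pos": [[0,0,0],[0,0,0],[0,0,0],[0,0,0],[0,0,0],[0,0,0],[0,0,0]], "twist": [0,0,0,0,0,0,0], "gripper": 0.5, "grip_force": 22}}

```text
time: 24.7
ee_pos: [0.4405, 0.2145, -0.0206]
eef_rot: [[-0.961, 0.278, 0.001], [0.278, 0.961, 0.0], [-0.001, 0.001, -1.0]]
wrist_force: [-1.5, -0.5, 6.8]
grip_width: 0.0114
grasp_force: 27.4
```

Call:
{"api": "servo_tool", "payload": {"delta_pos": [[0,0,-1],[0,0,-3],[0,0,-6],[0,0,-9.5],[0,0,-13],[0,0,-15],[0,0,-15.2],[0,0,-15.2]], "twist": [0,0,0,0,0,0,0,0]}}

```text
time: 25.37
ee_pos: [0.4405, 0.2146, 0.1323]
eef_rot: [[-0.961, 0.278, 0.002], [0.278, 0.961, 0.001], [-0.002, 0.002, -1.0]]
wrist_force: [1.0, 0.1, -1.6]
grip_width: 0.0113
grasp_force: 26.4
```

```bash
python3 - <<'E'
from mv import *
from fit import *
for n in('top','side'):
    im=cv2.imread('pics/%sA.png'%n)[:,:,::-1]; m=np.clip(colour(im,'yellow')/70,0,1).astype(np.float32)
    print(n,np.round(fit(n,m,[box(0,0,.04,.012,.062,.086)],(.4825,-.113,np.radians(6.7)),half=9),4))
go((.5952,-.0995,.17,96.7))
E
```

```text
top [ 0.4821 -0.1153  6.9818  1.8073 70.7857]
side [  0.4924  -0.1104   7.9194  14.1354 109.0571]
t 25.37 pos [0.4405 0.2146 0.172 ] yaw 73.85 w 0.0113 F [ 1.   0.1 -1.6] gf 26.4 j6 -51
(0.5952, -0.0995, 0.17, 96.7) -> [-23.6, -25.86, 0.2] twist -0.399 rows 8.4
```

Call:
{"api": "servo_tool", "payload": {"delta_pos": [[-0.7,-0.8,0],[-2.6,-2.8,0],[-5,-5.4,0],[-7.5,-8.2,0],[-10,-11,0],[-12.5,-13.8,0],[-15,-16.5,0],[-17.4,-19,0],[-19.7,-21.6,0],[-21.8,-24,0],[-23,-25.4,0],[-23.5,-25.8,0]], "twist": [-0.01,-0.05,-0.09,-0.13,-0.17,-0.22,-0.26,-0.3,-0.34,-0.38,-0.395,-0.399]}}

```text
time: 26.37
ee_pos: [0.5939, -0.1013, 0.1285]
eef_rot: [[-0.993, -0.116, -0.003], [-0.116, 0.993, 0.0], [0.003, 0.0, -1.0]]
wrist_force: [0.6, -0.3, -1.0]
grip_width: 0.0114
grasp_force: 26.4
```

Call:
{"api": "servo_tool", "payload": {"delta_pos": [[0,0,0],[0,0,0],[0,0,0]], "twist": [0,0,0]}}

```text
time: 26.62
ee_pos: [0.5935, -0.0977, 0.1301]
eef_rot: [[-0.993, -0.117, -0.001], [-0.117, 0.993, 0.0], [0.001, 0.0, -1.0]]
wrist_force: [-0.8, -0.3, -0.8]
grip_width: 0.0119
grasp_force: 26.4
```

```bash
python3 - <<'E'
from mv import *
go((.594,-.0981,.0745,96.7),(.594,-.0981,.0671,96.7))
E
```

```text
t 26.62 pos [ 0.5935 -0.0977  0.1698] yaw 96.74 w 0.0119 F [-0.8 -0.3 -0.8] gf 26.4 j6 -109
(0.594, -0.0981, 0.0745, 96.7) -> [-0.05, -0.05, 9.53] twist 0.001 rows 2.3
(0.594, -0.0981, 0.0671, 96.7) -> [-0.05, -0.05, 10.27] twist 0.001 rows 0.2
```

Call:
{"api": "servo_tool", "payload": {"delta_pos": [[-0.05,-0.05,1],[-0.05,-0.05,3.5],[-0.05,-0.05,6.5],[-0.05,-0.05,8.6],[-0.05,-0.05,9.4],[-0.05,-0.05,9.5],[-0.05,-0.05,9.5],[-0.05,-0.05,9.5]], "twist": [0,0,0,0,0,0,0,0]}}

```text
time: 27.28
ee_pos: [0.5953, -0.0992, 0.037]
eef_rot: [[-0.993, -0.117, 0.002], [-0.117, 0.993, -0.0], [-0.002, -0.001, -1.0]]
wrist_force: [-0.2, -1.4, -0.8]
grip_width: 0.0116
grasp_force: 26.4
```

```bash
python3 - <<'E'
from mv import *
go((.594,-.0981,.0671,96.7))
E
```

```text
t 27.28 pos [ 0.5953 -0.0992  0.0767] yaw 96.74 w 0.0116 F [-0.2 -1.4 -0.8] gf 26.4 j6 -109
(0.594, -0.0981, 0.0671, 96.7) -> [0.12, 0.12, 0.96] twist 0.001 rows 0.2
```

Call:
{"api": "servo_tool", "payload": {"delta_pos": [[0.1,0.1,0],[0.1,0.1,0.2],[0.1,0.1,0.4],[0.1,0.1,0.5],[0.1,0.1,0.6],[0.1,0.1,0.6]], "twist": [0,0,0,0,0,0]}}

```text
time: 27.78
ee_pos: [0.5933, -0.0984, 0.0292]
eef_rot: [[-0.993, -0.117, -0.0], [-0.117, 0.993, 0.0], [0.0, 0.0, -1.0]]
wrist_force: [0.6, 0.5, -1.3]
grip_width: 0.0117
grasp_force: 26.4
```

Call:
{"api": "servo_tool", "payload": {"delta_pos": [[0,0,0.1],[0,0,0.1]], "twist": [0,0]}}

```text
time: 27.95
ee_pos: [0.5934, -0.0984, 0.0283]
eef_rot: [[-0.993, -0.117, -0.0], [-0.117, 0.993, 0.0], [0.0, 0.0, -1.0]]
wrist_force: [0.1, 0.9, -1.6]
grip_width: 0.0114
grasp_force: 26.4
```

Call:
{"api": "servo_tool", "payload": {"delta_pos": [[0,0,0.1],[0,0,0.1]], "twist": [0,0]}}

```text
time: 28.12
ee_pos: [0.5935, -0.0984, 0.0275]
eef_rot: [[-0.993, -0.117, 0.0], [-0.117, 0.993, -0.0], [-0.0, -0.0, -1.0]]
wrist_force: [0.9, 0.0, -0.3]
grip_width: 0.0113
grasp_force: 26.4
```

Call:
{"api": "servo_tool", "payload": {"delta_pos": [[0,0,0],[0,0,0],[0,0,0],[0,0,0],[0,0,0]], "twist": [0,0,0,0,0], "gripper": 4}}

```text
time: 28.53
ee_pos: [0.5935, -0.0984, 0.0275]
eef_rot: [[-0.993, -0.117, 0.0], [-0.117, 0.993, -0.0], [-0.0, -0.0, -1.0]]
wrist_force: [-0.0, 0.5, -0.2]
grip_width: 0.0402
grasp_force: 0.0
```

Call:
{"api": "servo_tool", "payload": {"delta_pos": [[0,0,-1],[0,0,-4],[0,0,-7],[0,0,-10],[0,0,-10]], "twist": [0,0,0,0,0]}}

```text
time: 28.95
ee_pos: [0.5957, -0.0988, 0.135]
eef_rot: [[-0.993, -0.117, 0.008], [-0.117, 0.993, -0.002], [-0.008, -0.003, -1.0]]
wrist_force: [0.4, -0.2, 1.7]
grip_width: 0.0399
grasp_force: 0.0
```

```bash
python3 - <<'E'
from mv import *
go((.5466,.327,.13,-6.7))
E
```

```text
t 28.95 pos [ 0.5957 -0.0988  0.1747] yaw 96.72 w 0.0399 F [ 0.4 -0.2  1.7] gf 0.0 j6 -109
(0.5466, 0.327, 0.13, -6.7) -> [-0.08, 42.88, 4.36] twist 1.805 rows 14.4
```

Call:
{"api": "servo_tool", "payload": {"delta_pos": [[-0.1,3,0],[-0.1,7,0],[-0.1,11,0],[-0.1,15,0],[-0.1,19,0],[-0.1,23,0.5],[-0.1,27,1],[-0.1,31,2],[-0.1,35,3],[-0.1,39,4],[-0.1,42.9,4.3],[-0.1,42.9,4.3]], "twist": [1.805,1.805,1.805,1.805,1.805,1.805,1.805,1.805,1.805,1.805,1.805,1.805], "gripper": 8.5}}

```text
time: 29.95
ee_pos: [0.5427, 0.3323, 0.0838]
eef_rot: [[-0.246, 0.969, -0.001], [0.969, 0.246, 0.001], [0.001, -0.001, -1.0]]
wrist_force: [-0.0, -0.6, 1.1]
grip_width: 0.0852
grasp_force: 0.0
```

Call:
{"api": "servo_tool", "payload": {"delta_pos": [[0,0,0],[0,0,0]], "twist": [0.2,0.2]}}

```text
time: 30.12
ee_pos: [0.5438, 0.329, 0.0847]
eef_rot: [[-0.046, 0.999, -0.0], [0.999, 0.046, -0.0], [-0.0, -0.0, -1.0]]
wrist_force: [-0.9, -1.1, -0.4]
grip_width: 0.0849
grasp_force: 0.0
```

```bash
python3 - <<'E'
from mv import *
go((.5466,.327,.08,-6.7),(.5466,.327,.016,-6.7))
from cas import *
im=snap('side','sideB.png')
E
```

```text
t 30.12 pos [0.5438 0.329  0.1244] yaw 2.66 w 0.0849 F [-0.9 -1.1 -0.4] gf 0.0 j6 26
(0.5466, 0.327, 0.08, -6.7) -> [-0.21, 0.27, 4.44] twist 0.163 rows 1.3
(0.5466, 0.327, 0.016, -6.7) -> [-0.21, 0.27, 10.84] twist 0.163 rows 1.5
```

Call:
{"api": "servo_tool", "payload": {"delta_pos": [[-0.2,0.2,2],[-0.2,0.2,4.4],[-0.2,0.2,4.4],[-0.2,0.2,4.4]], "twist": [0.1,0.1,0.1,0.1]}}

```text
time: 30.5
ee_pos: [0.5459, 0.3255, 0.0402]
eef_rot: [[0.046, 0.999, -0.002], [0.999, -0.046, -0.001], [-0.001, -0.002, -1.0]]
wrist_force: [0.2, 0.1, 0.2]
grip_width: 0.085
grasp_force: 0.0
```

```bash
python3 - <<'E'
from mv import *
go((.5466,.327,.016,-6.7))
E
```

```text
t 30.50 pos [0.5459 0.3255 0.0799] yaw -2.66 w 0.085 F [0.2 0.1 0.2] gf 0.0 j6 31
(0.5466, 0.327, 0.016, -6.7) -> [0.16, 0.07, 6.39] twist 0.071 rows 1.5
```

Call:
{"api": "servo_tool", "payload": {"delta_pos": [[0.15,0.07,0.5],[0.15,0.07,2.5],[0.15,0.07,4.5],[0.15,0.07,5.8],[0.15,0.07,6.3],[0.15,0.07,6.4],[0.15,0.07,6.4]], "twist": [0.071,0.071,0.071,0.071,0.071,0.071,0.071]}}

```text
time: 31.08
ee_pos: [0.5476, 0.3276, -0.0225]
eef_rot: [[0.119, 0.993, 0.001], [0.993, -0.119, 0.0], [0.0, 0.001, -1.0]]
wrist_force: [0.0, 0.0, 0.8]
grip_width: 0.0852
grasp_force: 0.0
```

Call:
{"api": "servo_tool", "payload": {"delta_pos": [[0,0,0],[0,0,0],[0,0,0],[0,0,0],[0,0,0],[0,0,0],[0,0,0]], "twist": [0,0,0,0,0,0,0], "gripper": 3.6, "grip_force": 20}}

```text
time: 31.67
ee_pos: [0.5474, 0.3275, -0.0229]
eef_rot: [[0.119, 0.993, 0.001], [0.993, -0.119, 0.0], [0.0, 0.001, -1.0]]
wrist_force: [-2.0, -0.3, 6.4]
grip_width: 0.0396
grasp_force: 20.9
```

Call:
{"api": "servo_tool", "payload": {"delta_pos": [[0,0,0],[0,0,0],[0,0,0],[0,0,0],[0,0,0]], "twist": [0,0,0,0,0], "gripper": 8}}

```text
time: 32.08
ee_pos: [0.547, 0.3273, -0.0237]
eef_rot: [[0.119, 0.993, -0.0], [0.993, -0.119, -0.0], [-0.0, -0.0, -1.0]]
wrist_force: [-0.1, 0.1, 1.1]
grip_width: 0.0805
grasp_force: 0.0
```

Call:
{"api": "servo_tool", "payload": {"delta_pos": [[0,0,-2.5],[0,0,-5],[0,0,-5.8],[0,0,-5.8],[0,0,-5.8],[0,0,-5.8],[0,0,-5.8],[0,0,-5.8],[0,0,-5.8],[0,0,-5.8],[0,0,-5.8],[0,0,-5.8]], "twist": [0,0,-0.3,-1.571,-1.571,-1.571,-1.571,-1.571,-1.571,-1.571,-1.571,-1.571], "gripper": 5}}

```text
time: 33.08
ee_pos: [0.5471, 0.3273, 0.0344]
eef_rot: [[-0.907, 0.42, -0.0], [0.42, 0.907, -0.0], [0.0, -0.0, -1.0]]
wrist_force: [0.1, 0.3, -0.8]
grip_width: 0.0497
grasp_force: 0.0
```

Call:
{"api": "servo_tool", "payload": {"delta_pos": [[0,0,0],[0,0,0]], "twist": [0,0]}}

```text
time: 33.25
ee_pos: [0.5471, 0.3273, 0.0344]
eef_rot: [[-0.903, 0.43, -0.0], [0.43, 0.903, -0.0], [0.0, -0.0, -1.0]]
wrist_force: [0.6, -0.4, -0.7]
grip_width: 0.0504
grasp_force: 0.0
```

```bash
python3 - <<'E'
from mv import *
go((.5466,.327,.018,83.3))
E
```

```text
t 33.25 pos [0.5471 0.3273 0.0741] yaw 64.55 w 0.0504 F [ 0.6 -0.4 -0.7] gf 0.0 j6 -36
(0.5466, 0.327, 0.018, 83.3) -> [0.03, -0.05, 5.61] twist -0.327 rows 2.6
```

Call:
{"api": "servo_tool", "payload": {"delta_pos": [[0,0,0],[0,0,0],[0,0,0],[0,0,2],[0,0,4],[0,0,5.2],[0,0,5.6],[0,0,5.6]], "twist": [-0.325,-0.325,-0.325,-0.325,-0.325,-0.325,-0.325,-0.325]}}

```text
time: 33.92
ee_pos: [0.5467, 0.3271, -0.0225]
eef_rot: [[-0.993, 0.117, -0.002], [0.117, 0.993, -0.001], [0.001, -0.001, -1.0]]
wrist_force: [0.5, -0.0, -0.4]
grip_width: 0.0501
grasp_force: 0.0
```

Call:
{"api": "servo_tool", "payload": {"delta_pos": [[0,0,0],[0,0,0],[0,0,0],[0,0,0],[0,0,0],[0,0,0],[0,0,0]], "twist": [0,0,0,0,0,0,0], "gripper": 0.5, "grip_force": 22}}

```text
time: 34.5
ee_pos: [0.5477, 0.3276, -0.0204]
eef_rot: [[-0.993, 0.115, 0.001], [0.115, 0.993, 0.001], [-0.001, 0.001, -1.0]]
wrist_force: [-0.2, 0.6, 6.4]
grip_width: 0.0113
grasp_force: 24.6
```

Call:
{"api": "servo_tool", "payload": {"delta_pos": [[0,0,-1],[0,0,-3],[0,0,-6],[0,0,-9.5],[0,0,-13],[0,0,-15],[0,0,-15.2],[0,0,-15.2]], "twist": [0,0,0,0,0,0,0,0]}}

```text
time: 35.17
ee_pos: [0.5476, 0.3276, 0.1324]
eef_rot: [[-0.993, 0.115, 0.002], [0.115, 0.993, 0.001], [-0.002, 0.002, -1.0]]
wrist_force: [0.3, 0.1, -1.3]
grip_width: 0.0113
grasp_force: 23.6
```

```bash
python3 - <<'E'
from mv import *
go((.6038,-.1818,.17,96.7))
E
```

```text
t 35.17 pos [0.5476 0.3276 0.1721] yaw 83.40 w 0.0113 F [ 0.3  0.1 -1.3] gf 23.6 j6 -55
(0.6038, -0.1818, 0.17, 96.7) -> [-11.44, -49.96, 0.16] twist -0.232 rows 12.3
```

Call:
{"api": "servo_tool", "payload": {"delta_pos": [[-0.2,-1,0],[-0.9,-4,0],[-1.7,-7.5,0],[-2.5,-11,0],[-3.3,-14.5,0],[-4.1,-18,0],[-4.9,-21.5,0],[-5.7,-25,0],[-6.5,-28.5,0],[-7.3,-32,0],[-8.1,-35.5,0],[-8.9,-39,0]], "twist": [-0.01,-0.02,-0.04,-0.06,-0.08,-0.1,-0.12,-0.14,-0.16,-0.17,-0.18,-0.2]}}

```text
time: 36.17
ee_pos: [0.5896, -0.0726, 0.1287]
eef_rot: [[-0.996, -0.086, -0.002], [-0.086, 0.996, 0.0], [0.002, 0.001, -1.0]]
wrist_force: [1.2, 0.3, -0.3]
grip_width: 0.0113
grasp_force: 23.6
```

Call:
{"api": "servo_tool", "payload": {"delta_pos": [[-0.6,-3.2,0],[-1.5,-6.5,0],[-2.2,-9.5,0],[-2.4,-10.6,0],[-2.4,-10.8,0],[-2.4,-10.8,0],[-2.4,-10.8,0]], "twist": [-0.01,-0.02,-0.03,-0.03,-0.03,-0.03,-0.03]}}

```text
time: 36.75
ee_pos: [0.6232, -0.1751, 0.1296]
eef_rot: [[-0.993, -0.115, -0.001], [-0.115, 0.993, 0.001], [0.001, 0.001, -1.0]]
wrist_force: [0.1, 0.1, -0.5]
grip_width: 0.0117
grasp_force: 23.6
```

```bash
python3 - <<'E'
from mv import *
go((.6038,-.1818,.0745,96.7))
E
```

```text
t 36.75 pos [ 0.6232 -0.1751  0.1693] yaw 96.60 w 0.0117 F [ 0.1  0.1 -0.5] gf 23.6 j6 -115
(0.6038, -0.1818, 0.0745, 96.7) -> [1.99, -0.45, 9.48] twist -0.002 rows 2.3
```

Call:
{"api": "servo_tool", "payload": {"delta_pos": [[0.8,-0.2,0],[1.8,-0.4,0],[2,-0.45,0.5],[2,-0.45,3],[2,-0.45,6],[2,-0.45,8],[2,-0.45,9],[2,-0.45,9.2],[2,-0.45,9.2],[2,-0.45,9.2]], "twist": [0,0,0,0,0,0,0,0,0,0]}}

```text
time: 37.58
ee_pos: [0.6051, -0.1828, 0.04]
eef_rot: [[-0.993, -0.115, 0.002], [-0.115, 0.993, -0.001], [-0.002, -0.001, -1.0]]
wrist_force: [0.5, -0.2, 0.2]
grip_width: 0.0116
grasp_force: 23.6
```

```bash
python3 - <<'E'
from mv import *
go((.6038,-.1818,.0671,96.7))
E
```

```text
t 37.58 pos [ 0.6051 -0.1828  0.0797] yaw 96.59 w 0.0116 F [ 0.5 -0.2  0.2] gf 23.6 j6 -116
(0.6038, -0.1818, 0.0671, 96.7) -> [0.12, 0.11, 1.26] twist -0.002 rows 0.3
```

Call:
{"api": "servo_tool", "payload": {"delta_pos": [[0.07,0.1,0.2],[0.07,0.1,0.4],[0.07,0.1,0.6],[0.07,0.1,0.8],[0.07,0.1,0.9],[0.07,0.1,0.9]], "twist": [0,0,0,0,0,0]}}

```text
time: 38.08
ee_pos: [0.6035, -0.1817, 0.0291]
eef_rot: [[-0.993, -0.115, -0.0], [-0.115, 0.993, 0.0], [0.0, 0.0, -1.0]]
wrist_force: [-0.5, 0.0, -1.0]
grip_width: 0.0117
grasp_force: 23.6
```

Call:
{"api": "servo_tool", "payload": {"delta_pos": [[0,0,0.1],[0,0,0.1]], "twist": [0,0]}}

```text
time: 38.25
ee_pos: [0.6037, -0.1817, 0.0283]
eef_rot: [[-0.993, -0.115, -0.0], [-0.115, 0.993, 0.0], [0.0, 0.0, -1.0]]
wrist_force: [1.2, -0.4, -1.5]
grip_width: 0.0114
grasp_force: 23.6
```

Call:
{"api": "servo_tool", "payload": {"delta_pos": [[0,0,0.1],[0,0,0.1]], "twist": [0,0]}}

```text
time: 38.42
ee_pos: [0.6038, -0.1818, 0.0277]
eef_rot: [[-0.993, -0.115, 0.0], [-0.115, 0.993, -0.0], [-0.0, -0.0, -1.0]]
wrist_force: [-0.6, -0.8, 0.5]
grip_width: 0.012
grasp_force: 23.7
```

Call:
{"api": "servo_tool", "payload": {"delta_pos": [[0,0,0],[0,0,0],[0,0,0],[0,0,0],[0,0,0]], "twist": [0,0,0,0,0], "gripper": 4}}

```text
time: 38.83
ee_pos: [0.6037, -0.1817, 0.0275]
eef_rot: [[-0.993, -0.115, 0.0], [-0.115, 0.993, 0.0], [-0.0, 0.0, -1.0]]
wrist_force: [0.0, 0.1, 0.2]
grip_width: 0.0401
grasp_force: 0.0
```

Call:
{"api": "servo_tool", "payload": {"delta_pos": [[0,0,-1],[0,0,-4],[0,0,-7],[0,0,-10],[0,0,-10.5]], "twist": [0,0,0,0,0]}}

```text
time: 39.25
ee_pos: [0.6054, -0.1823, 0.1393]
eef_rot: [[-0.993, -0.115, 0.007], [-0.115, 0.993, -0.002], [-0.006, -0.003, -1.0]]
wrist_force: [1.1, 0.1, 0.9]
grip_width: 0.0401
grasp_force: 0.0
```

```bash
python3 - <<'E'
from mv import *
go((.495,-.387,.18,75))
E
```

```text
t 39.25 pos [ 0.6054 -0.1823  0.179 ] yaw 96.59 w 0.0401 F [1.1 0.1 0.9] gf 0.0 j6 -116
(0.495, -0.387, 0.18, 75) -> [13.32, -19.07, -0.13] twist 0.377 rows 5.6
```

Call:
{"api": "servo_tool", "payload": {"delta_pos": [[2,-3,0],[5,-7,0],[8,-11,0],[10.5,-15,0],[12.5,-18,0],[13.3,-19,0],[13.3,-19,0],[13.3,-19,0],[13.3,-19,0]], "twist": [0.1,0.2,0.3,0.377,0.377,0.377,0.377,0.377,0.377], "gripper": 6}}

```text
time: 40.0
ee_pos: [0.4935, -0.3854, 0.1327]
eef_rot: [[-0.966, 0.259, 0.0], [0.259, 0.966, 0.0], [-0.0, 0.0, -1.0]]
wrist_force: [0.7, 0.5, 0.8]
grip_width: 0.0597
grasp_force: 0.0
```

```bash
python3 look.py C; python3 - <<'E'
from mv import *
from fit import *
go((.495,-.387,.1,75),(.495,-.387,.048,75))
im=cv2.imread('pics/topC.png')[:,:,::-1]
for c,o in dict(yellow=(.482,-.115),blue=(.592,-.1),red=(.602,-.183)).items():
    m=np.clip(colour(im,c)/np.percentile(colour(im,c),99.7),0,1).astype(np.float32)
    print(c,np.round(fit('top',m,[box(0,0,.04,.012,.062,.086)],(*o,np.radians(6.7)),half=9),4))
E
```

```text
top mallet [0.4918, -0.387, 0.0, 87.1406, 188.9167]
side mallet [0.4941, -0.388, 0.0, 32.3403, 309.6166]
t 40.10 pos [ 0.494  -0.3848  0.1724] yaw 75.05 w 0.0601 F [-0.2  0.7 -0.1] gf 0.0 j6 -115
(0.495, -0.387, 0.1, 75) -> [-0.15, -0.19, 7.24] twist 0.001 rows 1.7
(0.495, -0.387, 0.048, 75) -> [-0.15, -0.19, 12.44] twist 0.001 rows 1.2
yellow [ 0.4824 -0.1153  6.8339 12.0594 44.0176]
blue [ 0.5932 -0.1007  5.672   8.0883 61.2   ]
red [ 0.6027 -0.1845  5.6149  1.9632 84.9406]
```

View pics/lookC.png

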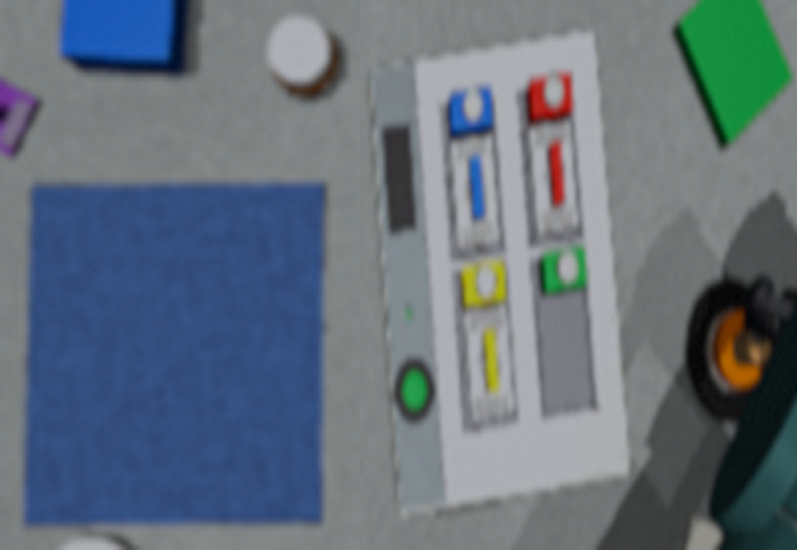

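The crop shows all three cassettes flat in their own docks: blue (475,187), red (555,172), yellow (490,360). The green dock is empty and the mallet is on its mat near (742,345). Now I'll take the mallet.

Call:
{"api": "servo_tool", "payload": {"delta_pos": [[-0.12,-0.2,2],[-0.12,-0.2,4.5],[-0.12,-0.2,7.5],[-0.12,-0.2,10],[-0.12,-0.2,11.5],[-0.12,-0.2,12.3],[-0.12,-0.2,12.6],[-0.12,-0.2,12.6]], "twist": [0,0,0,0,0,0,0,0]}}

```text
time: 40.77
ee_pos: [0.4945, -0.3878, 0.0069]
eef_rot: [[-0.966, 0.259, 0.0], [0.259, 0.966, -0.0], [-0.0, -0.0, -1.0]]
wrist_force: [0.2, 0.1, -0.3]
grip_width: 0.0603
grasp_force: 0.0
```

Call:
{"api": "servo_tool", "payload": {"delta_pos": [[0,0,0],[0,0,0],[0,0,0],[0,0,0],[0,0,0],[0,0,0],[0,0,0],[0,0,0]], "twist": [0,0,0,0,0,0,0,0], "gripper": 1.5, "grip_force": 80}}

```text
time: 41.43
ee_pos: [0.4946, -0.3882, 0.0077]
eef_rot: [[-0.966, 0.259, 0.001], [0.259, 0.966, -0.001], [-0.002, -0.0, -1.0]]
wrist_force: [0.8, 2.7, 6.8]
grip_width: 0.0225
grasp_force: 77.8
```

```bash
python3 - <<'E'
from mv import *
go()
E
```

```text
t 41.43 pos [ 0.4946 -0.3882  0.0474] yaw 74.99 w 0.0225 F [0.8 2.7 6.8] gf 77.8 j6 -115
```

Call:
{"api": "servo_tool", "payload": {"delta_pos": [[0,0,-1],[0,0,-4],[0,0,-8],[0,0,-12],[0,0,-14.5],[0,0,-15.3],[0,0,-15.3]], "twist": [0,0,0,0,0,0,0]}}

```text
time: 42.02
ee_pos: [0.4944, -0.3885, 0.1618]
eef_rot: [[-0.966, 0.259, 0.002], [0.259, 0.966, -0.002], [-0.003, -0.002, -1.0]]
wrist_force: [0.7, 0.1, -4.5]
grip_width: 0.0221
grasp_force: 78.8
```

```bash
python3 - <<'E'
from mv import *
go((.654,-.1759,.20,75),(.654,-.1759,.152,75))
E
```

```text
t 42.02 pos [ 0.4944 -0.3885  0.2015] yaw 74.98 w 0.0221 F [ 0.7  0.1 -4.5] gf 78.8 j6 -115
(0.654, -0.1759, 0.2, 75) -> [-9.9, 24.67, 0.15] twist -0.0 rows 6.4
(0.654, -0.1759, 0.152, 75) -> [-9.89, 24.68, 4.95] twist -0.0 rows 1.2
```

Call:
{"api": "servo_tool", "payload": {"delta_pos": [[-0.8,2,0],[-2.3,5.7,0],[-3.8,9.4,0],[-5.3,13.1,0],[-6.8,16.8,0],[-8.2,20.4,0],[-9.4,23.4,0],[-9.9,24.7,0],[-9.9,24.7,2],[-9.9,24.7,4],[-9.9,24.7,4.4],[-9.9,24.7,4.4]], "twist": [0,0,0,0,0,0,0,0,0,0,0,0]}}

```text
time: 43.02
ee_pos: [0.6522, -0.1749, 0.1122]
eef_rot: [[-0.966, 0.259, -0.005], [0.259, 0.966, 0.001], [0.005, 0.0, -1.0]]
wrist_force: [-0.4, 0.2, -4.3]
grip_width: 0.0224
grasp_force: 79.6
```

```bash
python3 - <<'E'
from mv import *
go((.654,-.1759,.1375,75))
E
```

```text
t 43.02 pos [ 0.6522 -0.1749  0.1519] yaw 74.98 w 0.0224 F [-0.4  0.2 -4.3] gf 79.6 j6 -92
(0.654, -0.1759, 0.1375, 75) -> [-0.21, -0.05, 1.44] twist -0.0 rows 0.3
```

Call:
{"api": "servo_tool", "payload": {"delta_pos": [[0,0,0.2],[0,0,0.4],[0,0,0.6],[0,0,0.8],[0,0,0.8]], "twist": [0,0,0,0,0]}}

```text
time: 43.43
ee_pos: [0.6539, -0.1754, 0.1084]
eef_rot: [[-0.966, 0.259, 0.001], [0.259, 0.966, -0.001], [-0.001, -0.0, -1.0]]
wrist_force: [-0.9, -0.1, 1.4]
grip_width: 0.0224
grasp_force: 79.9
```

Call:
{"api": "servo_tool", "payload": {"delta_pos": [[0,0,0.2],[0,0,0.4],[0,0,0.4]], "twist": [0,0,0]}}

```text
time: 43.68
ee_pos: [0.654, -0.1754, 0.1047]
eef_rot: [[-0.966, 0.259, 0.002], [0.259, 0.966, -0.001], [-0.002, -0.0, -1.0]]
wrist_force: [-2.3, -0.6, 4.4]
grip_width: 0.0222
grasp_force: 80.3
```

Call:
{"api": "servo_tool", "payload": {"delta_pos": [[0,0,0.1],[0,0,0.2],[0,0,0.2]], "twist": [0,0,0]}}

```text
time: 43.93
ee_pos: [0.654, -0.1754, 0.103]
eef_rot: [[-0.966, 0.259, 0.002], [0.259, 0.966, -0.001], [-0.002, -0.0, -1.0]]
wrist_force: [-2.0, -0.8, 7.0]
grip_width: 0.0225
grasp_force: 80.5
```

Call:
{"api": "servo_tool", "payload": {"delta_pos": [[0,0,0.1],[0,0,0.2],[0,0,0.3],[0,0,0.3]], "twist": [0,0,0,0]}}

```text
time: 44.27
ee_pos: [0.6541, -0.1754, 0.1001]
eef_rot: [[-0.966, 0.259, 0.002], [0.259, 0.966, -0.001], [-0.002, -0.0, -1.0]]
wrist_force: [-2.0, -0.1, 7.1]
grip_width: 0.0221
grasp_force: 80.5
```

Call:
{"api": "servo_tool", "payload": {"delta_pos": [[0,0,0.1],[0,0,0.2],[0,0,0.3],[0,0,0.3]], "twist": [0,0,0,0]}}

```text
time: 44.6
ee_pos: [0.6542, -0.1754, 0.0975]
eef_rot: [[-0.966, 0.259, 0.002], [0.259, 0.966, -0.001], [-0.002, -0.0, -1.0]]
wrist_force: [-3.7, -0.2, 8.8]
grip_width: 0.0227
grasp_force: 81.1
```

```bash
python3 - <<'E'
from mv import *
go()
im=snap('side','sideD.png')
print(ctrl.get_state()['moment'])
cv2.imwrite('pics/c7.png',cv2.resize(im[140:240,220:340,::-1],None,fx=6.5,fy=6,interpolation=cv2.INTER_CUBIC))
E
```

```text
t 44.60 pos [ 0.6542 -0.1754  0.1372] yaw 74.98 w 0.0227 F [-3.7 -0.2  8.8] gf 81.1 j6 -92
[-0.14345026  0.73194215 -0.00317281]
```

View pics/c7.png

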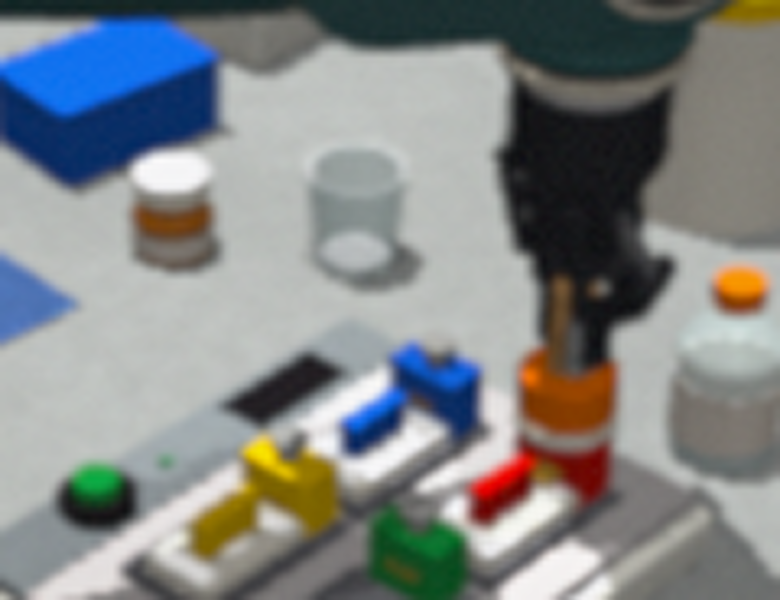

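The side view shows the mallet upright over the red block at (565,420), with the brass bolt out at (545,470). I'll press on until the pin's end stop shows in the force.

Call:
{"api": "servo_tool", "payload": {"delta_pos": [[0,0,0.1],[0,0,0.15],[0,0,0.15]], "twist": [0,0,0]}}

```text
time: 44.9
ee_pos: [0.6545, -0.1755, 0.0974]
eef_rot: [[-0.966, 0.259, 0.003], [0.259, 0.966, -0.001], [-0.004, -0.0, -1.0]]
wrist_force: [-7.2, 1.3, 20.3]
grip_width: 0.0222
grasp_force: 81.6
```

Call:
{"api": "servo_tool", "payload": {"delta_pos": [[0,0,0.1],[0,0,0.1]], "twist": [0,0]}}

```text
time: 45.07
ee_pos: [0.6547, -0.1756, 0.0973]
eef_rot: [[-0.966, 0.259, 0.004], [0.259, 0.966, -0.002], [-0.004, -0.0, -1.0]]
wrist_force: [-8.5, 1.6, 27.1]
grip_width: 0.022
grasp_force: 82.5
```

Call:
{"api": "servo_tool", "payload": {"delta_pos": [[0,0,-0.5],[0,0,-1.5],[0,0,-2.5],[0,0,-2.5],[0,0,-2.5]], "twist": [0,0,0,0,0]}}

```text
time: 45.48
ee_pos: [0.6539, -0.1751, 0.1186]
eef_rot: [[-0.966, 0.259, 0.001], [0.259, 0.966, -0.0], [-0.001, -0.0, -1.0]]
wrist_force: [0.7, 0.1, -5.4]
grip_width: 0.0225
grasp_force: 79.5
```

```bash
python3 - <<'E'
from mv import *
go((.6442,-.0923,.160,75))
E
```

```text
t 45.48 pos [ 0.6539 -0.1751  0.1583] yaw 74.98 w 0.0225 F [ 0.7  0.1 -5.4] gf 79.5 j6 -92
(0.6442, -0.0923, 0.16, 75) -> [3.09, 7.75, -0.17] twist -0.0 rows 2.0
```

Call:
{"api": "servo_tool", "payload": {"delta_pos": [[0.8,1.5,-0.2],[2,4.5,-0.2],[3,7.2,-0.2],[3.1,7.75,-0.2],[3.1,7.75,-0.2],[3.1,7.75,0.2],[3.1,7.75,0.5],[3.1,7.75,0.5]], "twist": [0,0,0,0,0,0,0,0]}}

```text
time: 46.15
ee_pos: [0.6433, -0.0929, 0.1116]
eef_rot: [[-0.966, 0.26, -0.002], [0.26, 0.966, 0.0], [0.002, -0.0, -1.0]]
wrist_force: [-0.7, 0.2, -3.8]
grip_width: 0.0226
grasp_force: 79.4
```

Call:
{"api": "servo_tool", "payload": {"delta_pos": [[0,0,0.2],[0,0,0.4],[0,0,0.6],[0,0,0.8],[0,0,1.0],[0,0,1.2],[0,0,1.4],[0,0,1.5],[0,0,1.5]], "twist": [0,0,0,0,0,0,0,0,0]}}

```text
time: 46.9
ee_pos: [0.6441, -0.0929, 0.0993]
eef_rot: [[-0.966, 0.26, 0.001], [0.26, 0.966, -0.001], [-0.002, -0.0, -1.0]]
wrist_force: [-3.3, -0.6, 6.4]
grip_width: 0.0225
grasp_force: 80.7
```

Call:
{"api": "servo_tool", "payload": {"delta_pos": [[0,0,0.1],[0,0,0.2],[0,0,0.2]], "twist": [0,0,0]}}

```text
time: 47.15
ee_pos: [0.6442, -0.0928, 0.0975]
eef_rot: [[-0.966, 0.26, 0.002], [0.26, 0.966, -0.001], [-0.002, -0.0, -1.0]]
wrist_force: [-3.8, -2.1, 8.5]
grip_width: 0.0222
grasp_force: 80.9
```

Call:
{"api": "servo_tool", "payload": {"delta_pos": [[0,0,0.1],[0,0,0.15],[0,0,0.15]], "twist": [0,0,0]}}

```text
time: 47.4
ee_pos: [0.6445, -0.0929, 0.0974]
eef_rot: [[-0.966, 0.26, 0.003], [0.26, 0.966, -0.001], [-0.003, -0.0, -1.0]]
wrist_force: [-7.7, 0.4, 19.4]
grip_width: 0.0222
grasp_force: 82.0
```

Call:
{"api": "servo_tool", "payload": {"delta_pos": [[0,0,0.1],[0,0,0.1]], "twist": [0,0]}}

```text
time: 47.57
ee_pos: [0.6447, -0.093, 0.0973]
eef_rot: [[-0.966, 0.259, 0.004], [0.259, 0.966, -0.001], [-0.004, -0.0, -1.0]]
wrist_force: [-10.1, -0.5, 25.6]
grip_width: 0.0226
grasp_force: 82.8
```

Call:
{"api": "servo_tool", "payload": {"delta_pos": [[0,0,-0.5],[0,0,-1.5],[0,0,-2.7],[0,0,-2.7],[0,0,-2.7]], "twist": [0,0,0,0,0]}}

```text
time: 47.98
ee_pos: [0.6442, -0.0923, 0.1214]
eef_rot: [[-0.966, 0.259, 0.001], [0.259, 0.966, -0.0], [-0.001, 0.0, -1.0]]
wrist_force: [-0.3, -0.0, -3.9]
grip_width: 0.0224
grasp_force: 79.7
```

```bash
python3 - <<'E'
from mv import *
go((.5322,-.1056,.160,75))
E
```

```text
t 47.98 pos [ 0.6442 -0.0923  0.1611] yaw 74.98 w 0.0224 F [-0.3 -0.  -3.9] gf 79.7 j6 -85
(0.5322, -0.1056, 0.16, 75) -> [10.47, -4.19, 0.09] twist -0.0 rows 2.7
```

Call:
{"api": "servo_tool", "payload": {"delta_pos": [[1.5,-0.6,0],[4.5,-1.8,0],[7.5,-3,0],[9.7,-3.9,0],[10.5,-4.2,0],[10.5,-4.2,0],[10.5,-4.2,0.4],[10.5,-4.2,0.9],[10.5,-4.2,0.9]], "twist": [0,0,0,0,0,0,0,0,0]}}

```text
time: 48.73
ee_pos: [0.5317, -0.1053, 0.1098]
eef_rot: [[-0.966, 0.259, -0.002], [0.259, 0.966, 0.001], [0.002, 0.0, -1.0]]
wrist_force: [0.6, 1.1, -5.6]
grip_width: 0.0224
grasp_force: 79.5
```

Call:
{"api": "servo_tool", "payload": {"delta_pos": [[0,0,0.2],[0,0,0.4],[0,0,0.6],[0,0,0.8],[0,0,1.0],[0,0,1.2],[0,0,1.3],[0,0,1.3]], "twist": [0,0,0,0,0,0,0,0]}}

```text
time: 49.4
ee_pos: [0.5321, -0.1054, 0.0993]
eef_rot: [[-0.966, 0.259, 0.001], [0.259, 0.966, -0.0], [-0.001, 0.0, -1.0]]
wrist_force: [-3.4, 1.9, 7.4]
grip_width: 0.0222
grasp_force: 80.4
```

Call:
{"api": "servo_tool", "payload": {"delta_pos": [[0,0,0.1],[0,0,0.2],[0,0,0.2]], "twist": [0,0,0]}}

```text
time: 49.65
ee_pos: [0.5322, -0.1054, 0.0976]
eef_rot: [[-0.966, 0.259, 0.001], [0.259, 0.966, -0.0], [-0.001, 0.0, -1.0]]
wrist_force: [-4.9, 1.8, 7.9]
grip_width: 0.0221
grasp_force: 80.5
```

Call:
{"api": "servo_tool", "payload": {"delta_pos": [[0,0,0.1],[0,0,0.15],[0,0,0.15]], "twist": [0,0,0]}}

```text
time: 49.9
ee_pos: [0.5325, -0.1055, 0.0974]
eef_rot: [[-0.966, 0.259, 0.002], [0.259, 0.966, -0.0], [-0.002, 0.0, -1.0]]
wrist_force: [-8.2, 2.9, 21.4]
grip_width: 0.0223
grasp_force: 81.9
```

Call:
{"api": "servo_tool", "payload": {"delta_pos": [[0,0,0.1],[0,0,0.1]], "twist": [0,0]}}

```text
time: 50.07
ee_pos: [0.5328, -0.1056, 0.0973]
eef_rot: [[-0.966, 0.259, 0.003], [0.259, 0.966, -0.001], [-0.003, 0.0, -1.0]]
wrist_force: [-10.2, 4.3, 27.8]
grip_width: 0.0223
grasp_force: 83.0
```

Call:
{"api": "servo_tool", "payload": {"delta_pos": [[0,0,-0.5],[0,0,-2],[0,0,-4.5],[0,0,-6.5],[0,0,-6.8],[0,0,-6.8]], "twist": [0,0,0,0,0,0]}}

```text
time: 50.57
ee_pos: [0.5322, -0.1056, 0.1626]
eef_rot: [[-0.966, 0.259, 0.002], [0.259, 0.966, -0.0], [-0.002, 0.0, -1.0]]
wrist_force: [-1.0, -0.2, -4.3]
grip_width: 0.022
grasp_force: 79.9
```

```bash
python3 - <<'E'
from mv import *
go((.4945,-.388,.2,75))
im=snap('side','sideE.png')
cv2.imwrite('pics/c8.png',cv2.resize(im[160:310,210:345,::-1],None,fx=5,fy=4,interpolation=cv2.INTER_CUBIC))
E
```

```text
t 50.57 pos [ 0.5322 -0.1056  0.2023] yaw 74.99 w 0.022 F [-1.  -0.2 -4.3] gf 79.9 j6 -89
(0.4945, -0.388, 0.2, 75) -> [-3.67, -28.25, 0.23] twist -0.0 rows 6.8
```

View pics/c8.png

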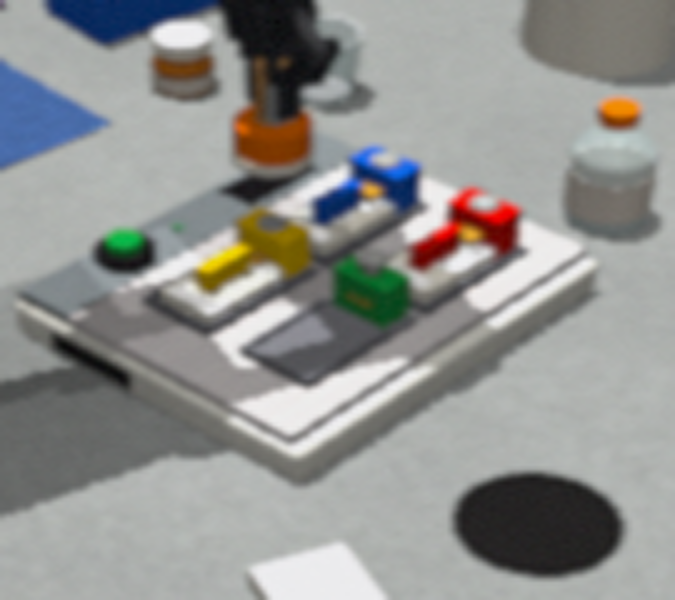

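Side view: the blue (382,160), red (485,205) and yellow (272,222) pins are home with their bolts out, and the green pin (370,265) is still up. The mat centre is at about (538,525) in the crop.

Call:
{"api": "servo_tool", "payload": {"delta_pos": [[-0.3,-2,0],[-0.8,-5.5,0],[-1.3,-9.5,0],[-1.8,-13.5,0],[-2.3,-17.5,0],[-2.8,-21.5,0],[-3.3,-25,0],[-3.6,-27.5,0],[-3.67,-28.2,0],[-3.67,-28.2,0],[-3.67,-28.2,0],[-3.67,-28.2,0]], "twist": [0,0,0,0,0,0,0,0,0,0,0,0]}}

```text
time: 51.62
ee_pos: [0.494, -0.3863, 0.1611]
eef_rot: [[-0.966, 0.258, -0.001], [0.258, 0.966, 0.001], [0.001, 0.001, -1.0]]
wrist_force: [-0.3, -0.4, -4.5]
grip_width: 0.022
grasp_force: 79.9
```

```bash
python3 - <<'E'
from mv import *
print('mat side',ray('side',(317.1,290.7),.002))
im=cv2.imread('pics/top0.png').max(2); m=(im[205:255,365:407]<60); v,u=np.nonzero(m); print('mat top bbox centre',ray('top',((u.min()+u.max())/2+365,(v.min()+v.max())/2+205),.002))
go((.4945,-.388,.0474,75))
E
```

```text
mat side [ 0.49539536 -0.38715327  0.002     ]
mat top bbox centre [ 0.49274144 -0.38538679  0.002     ]
t 51.62 pos [ 0.494  -0.3863  0.2008] yaw 75.03 w 0.022 F [-0.3 -0.4 -4.5] gf 79.9 j6 -115
(0.4945, -0.388, 0.0474, 75) -> [-0.11, -0.16, 15.34] twist 0.001 rows 3.7
```

Call:
{"api": "servo_tool", "payload": {"delta_pos": [[0,-0.1,1.5],[0,-0.1,4.5],[0,-0.1,8],[0,-0.1,11.5],[0,-0.1,13.8],[0,-0.1,14.6],[0,-0.1,14.9],[0,-0.1,14.9]], "twist": [0,0,0,0,0,0,0,0]}}

```text
time: 52.28
ee_pos: [0.4939, -0.388, 0.0131]
eef_rot: [[-0.966, 0.258, 0.0], [0.258, 0.966, -0.0], [-0.0, -0.0, -1.0]]
wrist_force: [0.5, -0.2, -3.1]
grip_width: 0.0222
grasp_force: 79.9
```

Call:
{"api": "servo_tool", "payload": {"delta_pos": [[0,0,0.1],[0,0,0.2],[0,0,0.2]], "twist": [0,0,0]}}

```text
time: 52.53
ee_pos: [0.4941, -0.3888, 0.0122]
eef_rot: [[-0.966, 0.259, 0.001], [0.259, 0.966, -0.001], [-0.002, -0.001, -1.0]]
wrist_force: [-0.2, 0.3, -3.1]
grip_width: 0.0224
grasp_force: 79.9
```

Call:
{"api": "servo_tool", "payload": {"delta_pos": [[0,0,0.1],[0,0,0.2],[0,0,0.2]], "twist": [0,0,0]}}

```text
time: 52.78
ee_pos: [0.4935, -0.3884, 0.009]
eef_rot: [[-0.966, 0.259, 0.0], [0.259, 0.966, -0.0], [-0.0, -0.0, -1.0]]
wrist_force: [-0.6, -0.9, -4.9]
grip_width: 0.0222
grasp_force: 79.9
```

Call:
{"api": "servo_tool", "payload": {"delta_pos": [[0,0,0.08],[0,0,0.15],[0,0,0.15]], "twist": [0,0,0]}}

```text
time: 53.03
ee_pos: [0.4937, -0.3885, 0.0077]
eef_rot: [[-0.966, 0.259, 0.0], [0.259, 0.966, -0.0], [-0.0, -0.0, -1.0]]
wrist_force: [-1.0, -0.0, -0.9]
grip_width: 0.0223
grasp_force: 80.4
```

Call:
{"api": "servo_tool", "payload": {"delta_pos": [[0,0,0],[0,0,0],[0,0,0],[0,0,0],[0,0,0],[0,0,0]], "twist": [0,0,0,0,0,0], "gripper": 6, "grip_force": 20}}

```text
time: 53.53
ee_pos: [0.4936, -0.3884, 0.0075]
eef_rot: [[-0.966, 0.259, 0.0], [0.259, 0.966, -0.0], [-0.0, -0.0, -1.0]]
wrist_force: [0.1, 0.2, 0.5]
grip_width: 0.0595
grasp_force: 0.0
```

Call:
{"api": "servo_tool", "payload": {"delta_pos": [[0,0,-1],[0,0,-4],[0,0,-8],[0,0,-12],[0,0,-15],[0,0,-15]], "twist": [0,0,0,0,0,0]}}

```text
time: 54.03
ee_pos: [0.4953, -0.3898, 0.1661]
eef_rot: [[-0.966, 0.259, 0.007], [0.259, 0.966, -0.006], [-0.009, -0.004, -1.0]]
wrist_force: [1.1, -0.1, 0.9]
grip_width: 0.06
grasp_force: 0.0
```

```bash
python3 - <<'E'
from mv import *
go((.4645,-.0352,.13,75))
E
```

```text
t 54.03 pos [ 0.4953 -0.3898  0.2058] yaw 74.99 w 0.06 F [ 1.1 -0.1  0.9] gf 0.0 j6 -116
(0.4645, -0.0352, 0.13, 75) -> [12.22, 33.48, 7.33] twist -0.0 rows 8.7
```

Call:
{"api": "servo_tool", "payload": {"delta_pos": [[1,3,0],[2.5,7,0],[4,11,0],[5.5,15,0],[7,19,0],[8.5,23,0],[10,27,0],[11.3,30.8,2],[12.2,33.4,5],[12.2,33.5,7.3],[12.2,33.5,7.3],[12.2,33.5,7.3]], "twist": [0,0,0,0,0,0,0,0,0,0,0,0], "gripper": 0}}

```text
time: 55.03
ee_pos: [0.462, -0.0331, 0.0845]
eef_rot: [[-0.966, 0.258, -0.002], [0.258, 0.966, -0.0], [0.002, -0.0, -1.0]]
wrist_force: [0.4, 0.1, 1.2]
grip_width: 0.0003
grasp_force: 0.0
```

```bash
python3 - <<'E'
from mv import *
go((.4645,-.0345,.085,75),(.4645,-.0345,.072,75))
im=snap('side','sideF.png')
cv2.imwrite('pics/c9.png',cv2.resize(im[160:310,210:345,::-1],None,fx=5,fy=4,interpolation=cv2.INTER_CUBIC))
E
```

```text
t 55.03 pos [ 0.462  -0.0331  0.1242] yaw 75.05 w 0.0003 F [0.4 0.1 1.2] gf 0.0 j6 -82
(0.4645, -0.0345, 0.085, 75) -> [-0.28, -0.07, 3.92] twist 0.001 rows 0.9
(0.4645, -0.0345, 0.072, 75) -> [-0.28, -0.07, 5.22] twist 0.001 rows 0.3
```

View pics/c9.png

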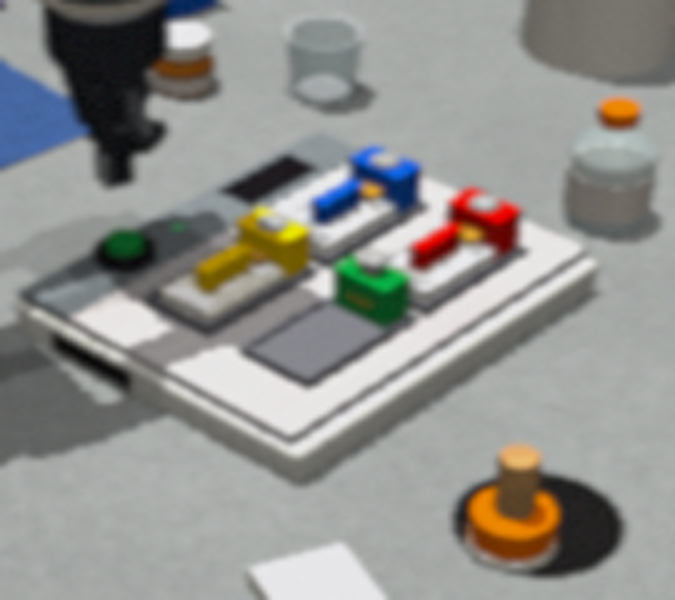

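The mallet now stands off-centre at (513,520), over the mat's left edge, and the mat's centre is at (538,525). It was knocked aside, so I'll find it again and put it back before pressing start.

```bash
python3 - <<'E'
from mv import *
from fit import *
for n in('side','top'):
    im=snap(n,n+'G.png'); f=im.astype(float); o=np.clip((f[:,:,0]-f[:,:,2]-25)/60,0,1).astype(np.float32)
    print(n,np.round(fit(n,o,[cyl(0,0,.026,.016,.038),cyl(0,0,.012,.038,.094)],(.485,-.387,0),half=28,yaw=False),4).tolist())
    print([(np.round(d['point'],3).tolist(),round(d['score'],2)) for d in finder.boxes_of('mallet',n)[:2]])
go((.485,-.39,.17,75))
E
```

```text
side [0.47, -0.3898, 0.0, 33.5777, 332.25]
[([0.459, -0.396, 0.039], 0.78), ([0.68, 0.164, 0.034], 0.67)]
top [0.468, -0.3911, 0.0, 40.0749, 239.6333]
[([0.469, -0.38, 0.037], 0.59)]
t 55.28 pos [ 0.4633 -0.0342  0.1258] yaw 74.91 w 0.0002 F [0.6 0.3 0. ] gf 0.0 j6 -82
(0.485, -0.39, 0.17, 75) -> [-11.37, -33.79, -4.4] twist -0.002 rows 8.6
```

Call:
{"api": "servo_tool", "payload": {"delta_pos": [[-1,-3,-4.4],[-2.4,-7,-6],[-3.7,-11,-7],[-5,-15,-7],[-6.4,-19,-7],[-7.8,-23,-7],[-9,-27,-7],[-9.8,-31,-7],[-9.8,-33.6,-7],[-9.8,-34.3,-5],[-9.8,-34.3,-5],[-9.8,-34.3,-5]], "twist": [0,0,0,0,0,0,0,0,0,0,0,0], "gripper": 6}}

```text
time: 56.28
ee_pos: [0.4676, -0.3903, 0.1341]
eef_rot: [[-0.965, 0.261, -0.001], [0.261, 0.965, 0.001], [0.001, 0.001, -1.0]]
wrist_force: [0.2, 0.3, 0.8]
grip_width: 0.0597
grasp_force: 0.0
```

```bash
python3 - <<'E'
from mv import *
go((.4688,-.391,.0474,75))
E
```

```text
t 56.28 pos [ 0.4676 -0.3903  0.1738] yaw 74.88 w 0.0597 F [0.2 0.3 0.8] gf 0.0 j6 -117
(0.4688, -0.391, 0.0474, 75) -> [-0.15, -0.05, 12.64] twist -0.002 rows 3.0
```

Call:
{"api": "servo_tool", "payload": {"delta_pos": [[-0.1,0,2],[-0.1,0,4.5],[-0.1,0,7.5],[-0.1,0,10],[-0.1,0,11.5],[-0.1,0,12.3],[-0.1,0,12.6],[-0.1,0,12.6]], "twist": [0,0,0,0,0,0,0,0]}}

```text
time: 56.95
ee_pos: [0.4699, -0.3899, 0.0094]
eef_rot: [[-0.966, 0.258, 0.001], [0.258, 0.966, -0.001], [-0.001, -0.0, -1.0]]
wrist_force: [0.0, -0.0, -0.7]
grip_width: 0.0597
grasp_force: 0.0
```

Call:
{"api": "servo_tool", "payload": {"delta_pos": [[0,0,0],[0,0,0],[0,0,0],[0,0,0],[0,0,0],[0,0,0],[0,0,0],[0,0,0]], "twist": [0,0,0,0,0,0,0,0], "gripper": 1.5, "grip_force": 60}}

```text
time: 57.62
ee_pos: [0.4698, -0.3904, 0.0096]
eef_rot: [[-0.966, 0.259, 0.001], [0.259, 0.966, -0.001], [-0.001, -0.0, -1.0]]
wrist_force: [0.0, 2.6, 6.6]
grip_width: 0.0226
grasp_force: 58.3
```

Call:
{"api": "servo_tool", "payload": {"delta_pos": [[0,0,-0.5],[0,0,-1.5],[0,0,-2.5],[0,0,-2.5],[0,0,-2.5]], "twist": [0,0,0,0,0]}}

```text
time: 58.03
ee_pos: [0.4696, -0.3905, 0.0345]
eef_rot: [[-0.966, 0.259, 0.001], [0.259, 0.966, -0.001], [-0.001, -0.001, -1.0]]
wrist_force: [-1.0, -0.1, -5.2]
grip_width: 0.0225
grasp_force: 59.0
```

```bash
python3 - <<'E'
from mv import *
go((.4945,-.388,.068,75),(.4945,-.388,.0485,75))
E
```

```text
t 58.03 pos [ 0.4696 -0.3905  0.0742] yaw 74.98 w 0.0225 F [-1.  -0.1 -5.2] gf 59.0 j6 -117
(0.4945, -0.388, 0.068, 75) -> [-2.34, 0.88, 0.62] twist -0.0 rows 0.6
(0.4945, -0.388, 0.0485, 75) -> [-2.34, 0.89, 2.57] twist -0.0 rows 0.5
```

Call:
{"api": "servo_tool", "payload": {"delta_pos": [[-0.7,0.3,0],[-1.7,0.65,0],[-2.35,0.9,0],[-2.35,0.9,0.5],[-2.35,0.9,1.2],[-2.35,0.9,1.8],[-2.35,0.9,2.1],[-2.35,0.9,2.1],[-2.35,0.9,2.1]], "twist": [0,0,0,0,0,0,0,0,0]}}

```text
time: 58.78
ee_pos: [0.494, -0.3875, 0.0122]
eef_rot: [[-0.966, 0.259, -0.0], [0.259, 0.966, 0.0], [0.001, 0.0, -1.0]]
wrist_force: [0.5, 0.1, -3.5]
grip_width: 0.0229
grasp_force: 58.9
```

Call:
{"api": "servo_tool", "payload": {"delta_pos": [[0,0,0.1],[0,0,0.2],[0,0,0.2]], "twist": [0,0,0]}}

```text
time: 59.03
ee_pos: [0.4943, -0.3876, 0.0105]
eef_rot: [[-0.966, 0.259, 0.0], [0.259, 0.966, -0.0], [-0.0, -0.0, -1.0]]
wrist_force: [-0.5, 0.9, -3.6]
grip_width: 0.023
grasp_force: 58.9
```

Call:
{"api": "servo_tool", "payload": {"delta_pos": [[0,0,0.1],[0,0,0.15],[0,0,0.15]], "twist": [0,0,0]}}

```text
time: 59.28
ee_pos: [0.4946, -0.3877, 0.0097]
eef_rot: [[-0.966, 0.259, 0.001], [0.259, 0.966, -0.0], [-0.001, -0.0, -1.0]]
wrist_force: [-1.8, 2.0, 3.3]
grip_width: 0.0229
grasp_force: 59.8
```

Touchdown is confirmed by the force. Release and retract, then check the mallet's position.

Call:
{"api": "servo_tool", "payload": {"delta_pos": [[0,0,0],[0,0,0],[0,0,0],[0,0,0],[0,0,0],[0,0,0]], "twist": [0,0,0,0,0,0], "gripper": 6, "grip_force": 20}}

```text
time: 59.78
ee_pos: [0.4943, -0.3875, 0.0089]
eef_rot: [[-0.966, 0.259, -0.0], [0.259, 0.966, -0.0], [0.0, -0.0, -1.0]]
wrist_force: [-0.4, -0.1, -1.3]
grip_width: 0.06
grasp_force: 0.0
```

Call:
{"api": "servo_tool", "payload": {"delta_pos": [[0,0,-1],[0,0,-4],[0,0,-8],[0,0,-12],[0,0,-15],[0,0,-15]], "twist": [0,0,0,0,0,0]}}

```text
time: 60.28
ee_pos: [0.496, -0.389, 0.1675]
eef_rot: [[-0.966, 0.259, 0.007], [0.259, 0.966, -0.006], [-0.009, -0.004, -1.0]]
wrist_force: [0.7, -0.1, 1.3]
grip_width: 0.0602
grasp_force: 0.0
```

```bash
python3 - <<'E'
from mv import *
go((.4645,-.0345,.125,75))
E
```

```text
t 60.28 pos [ 0.496  -0.389   0.2072] yaw 74.99 w 0.0602 F [ 0.7 -0.1  1.3] gf 0.0 j6 -115
(0.4645, -0.0345, 0.125, 75) -> [12.3, 33.45, 7.98] twist -0.0 rows 8.8
```

Call:
{"api": "servo_tool", "payload": {"delta_pos": [[1,3,0],[2.5,7,0],[4,11,0],[5.5,15,0],[7,19,0],[8.5,23,0],[10,27,0],[11.3,30.8,2],[12.2,33.4,5],[12.2,33.5,7.9],[12.2,33.5,7.9],[12.2,33.5,7.9]], "twist": [0,0,0,0,0,0,0,0,0,0,0,0], "gripper": 0}}

```text
time: 61.28
ee_pos: [0.4626, -0.0322, 0.0799]
eef_rot: [[-0.966, 0.258, -0.002], [0.258, 0.966, 0.0], [0.002, -0.0, -1.0]]
wrist_force: [-0.4, -1.0, 0.5]
grip_width: 0.0002
grasp_force: 0.0
```

```bash
cat > mal.py <<'E'
from mv import *
from fit import *
for n in('side','top'):
    im=snap(n,n+'Z.png'); f=im.astype(float); o=np.clip((f[:,:,0]-f[:,:,2]-25)/60,0,1).astype(np.float32)
    print(n,np.round(fit(n,o,[cyl(0,0,.026,.016,.038),cyl(0,0,.012,.038,.094)],(.485,-.387,0),half=28,yaw=False),4).tolist())
    for c,p in dict(yellow=(.482,-.115),blue=(.593,-.1005),red=(.6027,-.1845)).items():
        m=np.clip(colour(im,c)/70,0,1).astype(np.float32)
        if n=='top': print(c,np.round(fit(n,m,[box(0,0,.04,.012,.062,.086)],(*p,np.radians(6.7)),half=9),4).tolist())
go((.4645,-.0345,.085,75),(.4645,-.0345,.07,75))
E
python3 mal.py
```

```text
side [0.4941, -0.3886, 0.0, 36.4689, 314.5167]
top [0.4916, -0.3907, 0.0, 35.106, 251.0833]
yellow [0.534, -0.0808, -43.2753, 0.0, 0.0]
blue [0.5911, -0.1008, 5.4029, 3.0144, 78.6571]
red [0.6035, -0.1844, 5.0883, 4.1505, 79.9571]
t 61.38 pos [ 0.4642 -0.0333  0.1219] yaw 74.94 w 0.0 F [0.7 0.8 0.4] gf 0.0 j6 -82
(0.4645, -0.0345, 0.085, 75) -> [-0.06, -0.11, 3.69] twist -0.001 rows 0.9
(0.4645, -0.0345, 0.07, 75) -> [-0.06, -0.11, 5.19] twist -0.001 rows 0.4
```

The mallet is back at the mat's centre, within about 2 mm of its first position. Press start.

Call:
{"api": "servo_tool", "payload": {"delta_pos": [[-0.06,-0.1,1],[-0.06,-0.1,2.5],[-0.06,-0.1,3.7],[-0.06,-0.1,4.4],[-0.06,-0.1,4.7],[-0.06,-0.1,4.7]], "twist": [0,0,0,0,0,0]}}

```text
time: 61.88
ee_pos: [0.4634, -0.0337, 0.0325]
eef_rot: [[-0.966, 0.259, -0.001], [0.259, 0.966, 0.0], [0.001, -0.0, -1.0]]
wrist_force: [-0.1, 0.4, 0.2]
grip_width: -0.0
grasp_force: 0.0
```

Call:
{"api": "servo_tool", "payload": {"delta_pos": [[0,0,0.15],[0,0,0.3],[0,0,0.4],[0,0,0.4]], "twist": [0,0,0,0]}}

```text
time: 62.22
ee_pos: [0.4637, -0.0335, 0.0291]
eef_rot: [[-0.966, 0.259, 0.0], [0.259, 0.966, -0.0], [-0.0, 0.0, -1.0]]
wrist_force: [0.3, -0.2, -0.8]
grip_width: 0.0003
grasp_force: 0.0
```

Call:
{"api": "servo_tool", "payload": {"delta_pos": [[0,0,0.15],[0,0,0.3],[0,0,0.4],[0,0,0.4]], "twist": [0,0,0,0]}}

```text
time: 62.55
ee_pos: [0.4638, -0.0335, 0.025]
eef_rot: [[-0.966, 0.259, 0.0], [0.259, 0.966, -0.0], [-0.0, 0.0, -1.0]]
wrist_force: [0.1, -0.2, 2.5]
grip_width: -0.0002
grasp_force: 1.3
```

Contact, at a true height of about 0.066.

Call:
{"api": "servo_tool", "payload": {"delta_pos": [[0,0,0.15],[0,0,0.3],[0,0,0.4],[0,0,0.4]], "twist": [0,0,0,0]}}

```text
time: 62.88
ee_pos: [0.4638, -0.0335, 0.0212]
eef_rot: [[-0.966, 0.259, 0.0], [0.259, 0.966, -0.0], [-0.0, 0.0, -1.0]]
wrist_force: [-0.1, 1.0, 4.9]
grip_width: 0.0003
grasp_force: 2.5
```

Call:
{"api": "servo_tool", "payload": {"delta_pos": [[0,0,0.1],[0,0,0.2],[0,0,0.2]], "twist": [0,0,0]}}

```text
time: 63.13
ee_pos: [0.464, -0.0335, 0.0208]
eef_rot: [[-0.966, 0.259, 0.001], [0.259, 0.966, -0.0], [-0.001, 0.0, -1.0]]
wrist_force: [-11.5, 2.2, 26.3]
grip_width: 0.0004
grasp_force: 13.1
```

Call:
{"api": "servo_tool", "payload": {"delta_pos": [[0,0,0.1],[0,0,0.1],[0,0,0.1]], "twist": [0,0,0]}}

```text
time: 63.38
ee_pos: [0.4641, -0.0335, 0.0206]
eef_rot: [[-0.966, 0.259, 0.001], [0.259, 0.966, -0.0], [-0.001, 0.0, -1.0]]
wrist_force: [-16.8, 2.1, 38.2]
grip_width: -0.0001
grasp_force: 18.6
```

Fully pressed, at the end stop. Retract and make a final check.

Call:
{"api": "servo_tool", "payload": {"delta_pos": [[0,0,-1],[0,0,-3],[0,0,-6],[0,0,-10],[0,0,-12],[0,0,-12],[0,0,-12]], "twist": [0,0,0,0,0,0,0]}}

```text
time: 63.97
ee_pos: [0.4639, -0.0336, 0.1386]
eef_rot: [[-0.966, 0.259, 0.001], [0.259, 0.966, -0.0], [-0.001, 0.0, -1.0]]
wrist_force: [0.4, -1.0, -0.2]
grip_width: -0.0003
grasp_force: 0.0
```

Call:
{"api": "servo_tool", "payload": {"delta_pos": [[0,3,0],[0,7,0],[0,11,0],[0,15,0],[0,19,0],[0,22,0],[0,25,0],[0,25,0],[0,25,0]], "twist": [0,0,0,0,0,0,0,0,0]}}

```text
time: 64.72
ee_pos: [0.5276, 0.2089, 0.1357]
eef_rot: [[-0.966, 0.257, -0.003], [0.257, 0.966, -0.001], [0.003, -0.002, -1.0]]
wrist_force: [-0.1, -0.7, -1.1]
grip_width: 0.0
grasp_force: 0.0
```

```bash
python3 mal.py
```

```text
side [0.4941, -0.3886, 0.0, 37.7481, 312.2333]
top [0.4916, -0.3907, 0.0, 32.4322, 257.1833]
yellow [0.4864, -0.1146, 7.6129, 11.1236, 88.6143]
blue [0.5911, -0.1009, 5.715, 2.8183, 80.7429]
red [0.6035, -0.1843, 5.1581, 4.0399, 81.2571]
t 64.82 pos [0.5278 0.2073 0.1764] yaw 74.99 w -0.0002 F [ 1.  -0.6  0.5] gf 0.0 j6 -56
(0.4645, -0.0345, 0.085, 75) -> [-0.17, -24.99, 9.17] twist -0.0 rows 6.4
(0.4645, -0.0345, 0.07, 75) -> [-0.17, -24.98, 10.67] twist -0.0 rows 0.4
```

```bash
python3 -c "
from plant import ctrl
print(ctrl.finish_job())"
```

```text
the job is handed in; nothing more can be done
None
```

The job is handed in at about 65 s of the 210 s: the red, yellow and blue cassettes are seated in their docks with pins driven home (green was absent, so its pin stays up), the mallet is back on its mat after being knocked off-centre once, and the start button was pressed to its end stop.

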